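# Prop open the lid of the felt-pen chest

### The arm

A 7-joint arm with a two-finger parallel gripper is mounted at the origin on the work surface. World frame = base frame: x ahead of the robot, y to its left, z up, the work surface at z = 0. Lengths are in m, angles in rad, forces in N, time in s.
With the tool pointing down it reaches from about 0.4 to 0.875 m from the base axis. Payload 19.3 kg.
Tool frame: the origin (TCP) lies on the centre line of the jaws, within the pads' length; the fingertips stand 14 mm ahead of it and the grasp point (between the pads) lies 5 mm behind it; x points along the fingers, y is the direction in which the jaws open and shut, and the axes are right-handed (so a half turn about x gives the same grasp; the last joint's range is limited). The gripper opens to 85 mm and grips with 20 to 120 N. Pads are 22 mm wide; open, the fingers measure 114 mm over their backs; the gripper's body (76 mm by 85 mm) begins 54 mm behind the grasp point. The pads swing forward as they close: fully open they stand 13 mm farther back than shut.
Start: joints at [-1.172, 0.521, -0.036, 1.599, 0.021, 1.021, -0.113], TCP at [0.282, 0.558, 0.245] pointing down, gripper open.
Joint ranges: [-2.91, 2.91], [-0.3, 2.13], [-1.5, 1.42], [0.17, 2.43], [-1.26, 4.41], [0.16, 1.93], [-2.52, 2.52]. Speed limits (rad/s): [1.89, 1.89, 2.39, 2.39, 3.01, 3.01, 3.01].

### API

Orientations are given as [roll, pitch, yaw] about the fixed x, y, z axes, in that order (R = Rz(yaw) Ry(pitch) Rx(roll)).
In Python, from workcell import monitor, optics, bot gives the robot as it stands.
- The arm moves only by the tool arm_command, never from a script. Its arguments are lists of equal length, an entry for each row: "delta_pos": the shift along the tool's x, y, z as a fraction of full scale, a list of three; "rotation": the turn, a rotation vector about the tool's x, y, z as a fraction of full scale, a list of three. In form: {"delta_pos": [[dx, dy, dz], ...], "rotation": [[wx, wy, wz], ...]}. A call has 1 to 10 rows; each row shifts and turns the pose as measured when the row begins, along the tool's axes as they then stand; what a row does not reach is not made up. Full scale, the value 1, is 30 mm for a shift and 6 degrees for a turn. A row lasts 1/10 s, in which the tool goes at most 50 mm and 8.59 degrees, less where a joint would pass 70% of its speed; a pose out of reach is approached as far as the arm can. A call with a number of a shift or a turn outside -1 to 1 is refused whole. A call with a gripper value outside its range is refused whole. "gripper" is the closure, from -1 (fully open) to 1 (shut), so that 0 is half open, set as the call begins (left out, the last holds). The fingers move at their own pace and stop on an object; "grip_force" is the grip in N (left out, the last holds). Time passes only in rows, so rows that do not move let the fingers close. It gives the time, the measured TCP pose, the force and the opening at its end, in the units of the state.
- monitor.observe(): the state, without advancing time (a new reading comes with each control period).
- optics.grab_frame(name): name is "scene" or "top" or "wrist"; returns the picture (480x640x3 uint8, red, green, blue); there is no depth.
- optics.camera_params(name): a dict with "fx", "fy", "cx", "cy" (pixels), "origin" and "rotation" of the camera in the world. Camera axes: x right, y down, z forward; pixel columns grow to the right and rows downward; lengths in m; the calibration is good to about 2 mm. The wrist camera is an equidistant fisheye: a pixel r from the principal point sees the ray r / f radians off the axis. A picture is of the moment at which its call begins: read the wrist's pose just before it. camera_params takes no time and is no camera call; for the wrist camera it gives the pose at the moment of the call.
- bot.job_done(): hands the job in, once; it reports no verdict.
The state is a dict: "clock": time; "qpos": joint angles; "qd": joint speeds; "joint_efforts": joint torques, N m; "position": TCP position; "tool_rot": TCP orientation; "force": force on the tool from outside, world axes, zero at the start; "moment": the same for the moment, N m; "grip_width": finger opening in m.
Only numpy, scipy, OpenCV 4.12 (cv2) and the standard library are available. Lean on these libraries where they do the work, as an engineer would, in place of code of your own. Each camera call takes 0.05 s, during which the arm holds its last target. There are 200 camera calls.

### The job

Open the plywood felt-pen chest for the class: lift its lid well up, then swing the prop rod that hangs from the lid's right edge forward and let its foot down through the hole in the steel angle on the chest's side, until the collar rests on the steel and the rod carries the lid. The hole has to be found with the foot, gently, without jamming or forcing the rod. Leave the other things on the table where they are.

Things in the scene. Friction and masses are not known exactly. Their poses are not given: they have to be found in the camera images.
- chest: Plywood chest of felt pens, 240 deep (x) x 300 wide (y) x 100 mm high, walls 10 mm; origin: centre of its underside on the table; x points from its front (robot side) to its hinged rear, y to its left, z up. On its right side (-y) is screwed a level steel strip (see hole_mid).
- lid (a joint): Lid angle: 0 shut, grows as it opens, stop at 1.4 rad. Plywood panel 12 mm thick, about 0.8 kg, hinged along the chest's top rear edge. Stiff damped hinges: it stays where left above about 1.34 rad, lower down it sinks at 0.05 to 0.5 rad/s and shuts. Propped it stands at 0.78 to 0.90 rad, according to where the hole is.
- lid_hinge (a point): Point on the lid's hinge axis (the chest's y direction) midway along it: chest frame x +120, z +101 mm. Axes as the chest's.
- lid_handle (a point): Middle of the bar of the steel bow handle on top of the lid near its front: bar 10 mm thick, 90 mm long along the chest's y, its centre line 34 mm off the lid's top. 215 mm from the hinge line along the lid and 46 mm above it; moves with the lid. Clear 29 mm between bar and lid.
- prop: Steel prop rod; origin: centre of its eye, which turns freely about y on a stub on the lid's right edge (185 mm from the hinge line, 6 mm above it, 33 mm outside the chest's right wall). Its x axis runs along the rod from eye to foot. With the lid shut it lies rearwards, on the strip; as the lid rises it hangs straight down by its weight, over 10 mm clear of the strip at the stop.
- prop_grip (a point): Middle of the black plastic sleeve of the prop rod (16 mm thick, 60 mm long): 115 mm from the eye towards the foot, to be pinched across y. Axes as the rod's.
- prop_foot (a point): End of the prop rod's foot: 181 mm from the eye. The last 16 mm is a pin 6 mm thick with a round end; above it a collar 18 mm thick, 6 mm long, which cannot pass the hole. When seated the rod leans 16 to 25 degrees, foot forward, and the end is about 12 mm under the strip's top. Pressing on the steel with over 20 N bends the rod. Axes as the rod's.
- hole_mid (a point): On the top face of the level flange of the steel angle on the chest's right side (55 mm wide, 3 mm thick, 238 mm long, about 88 mm over the table), straight below the rod. One 11 mm square hole. The angle is clamped by wing screws in wide slots: its hole lies up to 12 mm before or behind this point and the flange up to 4 mm higher or lower than it, which is not measured: look and feel. Axes as the chest's.
- tub: Bystander, to be left alone: white water tub on the table; origin: centre of its underside.
- tape: Bystander, to be left alone: roll of tape on the table; origin: centre of its underside.
- pen_a: Bystander, to be left alone: a felt pen on the table; origin: centre of its underside.
- pen_b: Bystander, to be left alone: a felt pen on the table; origin: centre of its underside.
- glue: Bystander, to be left alone: glue bottle on the table; origin: centre of its underside.
- jar: Bystander, to be left alone: jar of brushes on the table; origin: centre of its underside.
- eraser: Bystander, to be left alone: eraser on the table; origin: centre of its underside.
- paint: Bystander, to be left alone: paint jar on the table; origin: centre of its underside.

How it is judged:
On the way, in this order (a step that is already met when the one before it is completed fails the run):
1. the lid has been lifted well up (past 60 degrees) (value of joint lid above 1.05 rad), for 0.2 s.
2. the rod's foot is through the hole in the steel angle (z of prop_foot in the frame of angle below -0.006 m and x of prop_foot in the frame of angle between -0.015 and 0.015 m), for 0.2 s.
At the end, for the whole second after the job is handed in: The foot is through the hole (its end at least 9.5 mm below the steel's top face and within 15 mm fore or aft of the hole's centre), the lid's weight rests on the rod (over 0.5 N), the lid stands at 0.72 to 0.95 rad and is still, and nothing is held (z of prop_foot in the frame of angle below -0.0095 m and x of prop_foot in the frame of angle between -0.015 and 0.015 m and value of joint lid between 0.72 and 0.95 rad and velocity of joint lid between -0.02 and 0.02 rad/s and (contact force between prop and angle_c0 above 0.5 N or contact force between prop and angle_c1 above 0.5 N or contact force between prop and angle_c2 above 0.5 N or contact force between prop and angle_c3 above 0.5 N)); the robot touches nothing.
It fails at once if the rod is forced against the steel angle with more than 20 N (contact force between prop and angle_c0 above 20 N or contact force between prop and angle_c1 above 20 N or contact force between prop and angle_c2 above 20 N or contact force between prop and angle_c3 above 20 N).
It fails at once if another thing on the table is shifted by more than 30 mm (distance of any of tub, tape, pen_a, pen_b, glue, jar, eraser, paint from where it was at the start of the episode above 0.03 m).
It also fails if it takes over 67 s, if anything falls off the work surface, if the arm or the gripper's body presses on something with over 40 N, if the wrist force passes 120 N, or if a joint passes its speed limit or range.

## Working session

There is one attempt and no reset: what is moved stays moved. The work goes in short steps, Python scripts to look and compute and a tool call to move; the robot and the scene stay as the last step left them, time stands still between calls to the robot, and variables do not carry over. Pictures are saved under pics/ and viewed, about 8 in all and at most 12, crops included, and the job is handed in when it is done.

Besides the shell and the picture viewer there is one more tool, called after "Request:" as a command line: name --argument value ..., lists and objects as JSON in quotes. arm_command: Moves the arm, as the interface text tells. Its arguments: {"type":"object","properties":{"delta_pos":{"type":"array","items":{"type":"array","items":{"type":"number"}}},"rotation":{"type":"array","items":{"type":"array","items":{"type":"number"}}},"gripper":{"type":"number"},"grip_force":{"type":"number"}},"required":["delta_pos","rotation"]}

```bash
ls; mkdir -p pics
python3 - <<'E'
from workcell import monitor, optics, bot
import cv2
print(monitor.observe())
for n in ("scene","top"):
    p=optics.camera_params(n); print(n,p)
    cv2.imwrite(f"pics/{n}0.png",optics.grab_frame(n)[:,:,::-1])
E
```

```text
pics
{'clock': 0.0, 'qpos': array([-1.17217458,  0.52203281, -0.03631911,  1.599982  ,  0.02118199,
        1.02110221, -0.11279337]), 'qd': array([-3.55609429e-05,  2.20966955e-05, -1.17372448e-03,  2.29821308e-04,
       -1.17274913e-03, -1.23551129e-03, -1.77074095e-04]), 'joint_efforts': array([-4.96282773e-04, -9.27113056e+01,  1.97955854e+00, -3.69920647e+01,
        1.77525060e-02,  8.38729378e-03, -2.39742349e-05]), 'position': array([0.28228691, 0.5572678 , 0.24472341]), 'tool_rot': array([-1.50953155,  1.56965625, -1.97837371]), 'force': array([-0.61743171,  0.66578635,  0.34063622]), 'moment': array([0.01293971, 0.01055627, 0.00431687]), 'grip_width': 0.08520110745034579}
scene {'fx': 463.1669626167075, 'fy': 463.1669626167075, 'cx': 324.33881826833476, 'cy': 245.92180052600693, 'origin': array([ 1.29361588, -0.36179575,  0.85993837]), 'rotation': array([-2.29927846,  0.02223822,  1.01865704])}
top {'fx': 532.6503469494024, 'fy': 532.6503469494024, 'cx': 317.9827599772341, 'cy': 248.89067409976235, 'origin': array([0.47965972, 0.06287291, 1.05407669]), 'rotation': array([-3.0197295 , -0.02491963, -1.55556416])}
```

View pics/scene0.png

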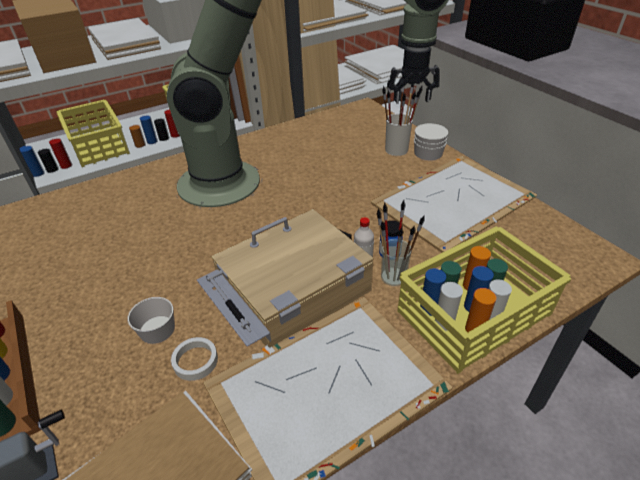

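View pics/top0.png

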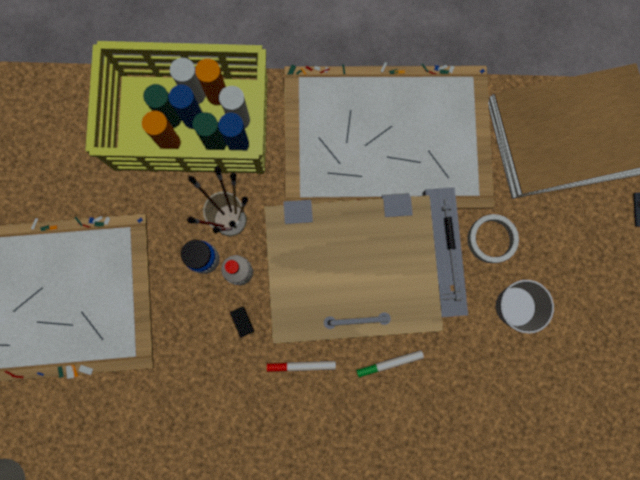

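The top view shows the lid with corners near (265,208), (274,341), (442,330) and (432,196). The handle runs from (328,322) to (387,319), and the strip is on the right from (427,190) to (465,315). The tape and tub stand to the right of the strip, and two pens lie in front of the chest.

```bash
cat > h.py <<'E'
import numpy as np, cv2
from scipy.spatial.transform import Rotation as Ro
from workcell import monitor, optics, bot
def ray(n,uv,p=None):
    p=p or optics.camera_params(n); a=(np.array(uv,float)-[p['cx'],p['cy']])
    if n=='wrist':
        r=np.linalg.norm(a); t=r/p['fx']; d=np.r_[a/max(r,1e-9)*np.sin(t),np.cos(t)]
    else: d=np.r_[a/p['fx'],1]
    return p['origin'],Ro.from_euler('xyz',p['rotation']).apply(d)
def onz(n,uv,z,p=None):
    o,d=ray(n,uv,p); return o+d*(z-o[2])/d[2]
def proj(n,X,p=None):
    p=p or optics.camera_params(n); c=Ro.from_euler('xyz',p['rotation']).inv().apply(np.array(X)-p['origin'])
    if n=='wrist':
        r=np.linalg.norm(c[:2]); t=np.arctan2(r,c[2]); return c[:2]/r*t*p['fx']+[p['cx'],p['cy']]
    return c[:2]/c[2]*p['fx']+[p['cx'],p['cy']]
def tcp(): 
    s=monitor.observe(); return s['position'],Ro.from_euler('xyz',s['tool_rot']),s
E
python3 - <<'E'
from h import *
np.set_printoptions(precision=4,suppress=True)
for q in [(265,208),(274,341),(442,330),(432,196)]: print('lid',onz('top',q,.112))
for q in [(328,322.5),(387,319.5)]: print('han',onz('top',q,.147))
for q in [(427,190),(454,188),(466,315),(440,317)]: print('strip',onz('top',q,.088))
a=cv2.imread('pics/top0.png')[180:340,390:490]; b=cv2.imread('pics/scene0.png')[255:355,190:290]
a=cv2.resize(a,None,fx=3.75,fy=3.75,interpolation=2); b=cv2.resize(b,None,fx=4,fy=4,interpolation=2)
c=np.zeros((600,780,3),np.uint8); c[:600,:375]=a[:600]; c[:400,378:778]=b
cv2.imwrite('pics/crop1.png',c)
E
```

```text
lid [0.6676 0.1374 0.112 ]
lid [0.4324 0.1153 0.112 ]
lid [ 0.4556 -0.1793  0.112 ]
lid [ 0.6959 -0.1643  0.112 ]
han [0.4662 0.0231 0.147 ]
han [ 0.4727 -0.0768  0.147 ]
strip [ 0.7126 -0.1608  0.088 ]
strip [ 0.7175 -0.2115  0.088 ]
strip [ 0.4825 -0.2296  0.088 ]
strip [ 0.4782 -0.1822  0.088 ]
```

View pics/crop1.png

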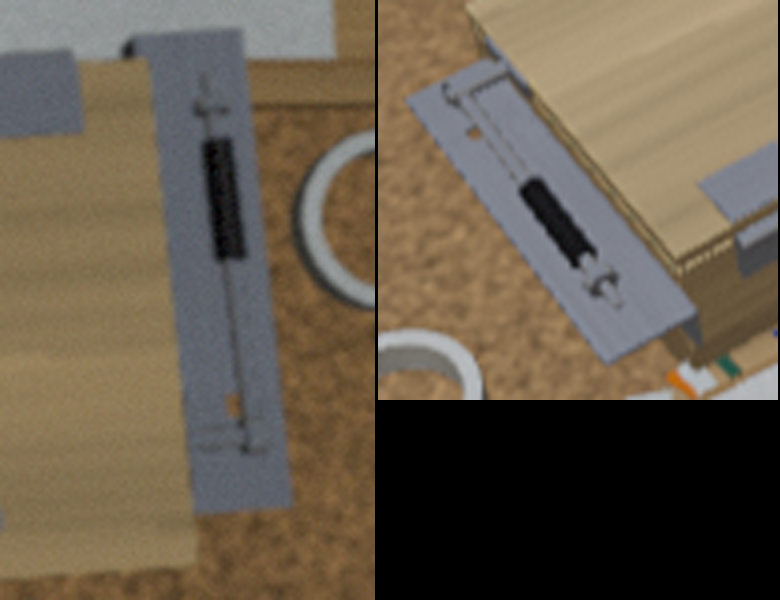

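The hole shows as an orange square: about (452,288) in the top view and (214,288) in the scene view. Next I triangulate it, fix the chest frame and plan the handle grasp.

```bash
cat >> h.py <<'E'
np.set_printoptions(precision=4,suppress=True)
def tri(u,v,a='top',b='scene'):
    o1,d1=ray(a,u); o2,d2=ray(b,v)
    t=np.linalg.lstsq(np.c_[d1,-d2],o2-o1,rcond=None)[0]; A=o1+t[0]*d1; B=o2+t[1]*d2
    return (A+B)/2,np.linalg.norm(A-B)
YAW=.076; C=np.array([np.cos(YAW),np.sin(YAW),0]); Y=np.array([-np.sin(YAW),np.cos(YAW),0]); Z=np.array([0,0,1.])
H=np.array([.683,-.0125,.101])
def cw(x,y,z): return H+x*C+y*Y+z*Z      # hinge-relative chest coords -> world
def wc(p): d=np.array(p)-H; return np.array([d@C,d@Y,d@Z])
def tool(al,jaw,sgn=1):  # tool x = forward-down by al, jaw axis
    x=np.cos(al)*C-np.sin(al)*Z; y=sgn*jaw-(jaw@x)*x*sgn; y/=np.linalg.norm(y)
    return Ro.from_matrix(np.c_[x,y,np.cross(x,y)])
def plan(way,n,G=None):   # way: list of (tcp pos, Ro); n: rows per leg
    p,R,_=tcp(); D=[];W=[]
    for (q,S),k in zip(way,n):
        w=(R.inv()*S).as_rotvec(); R0,p0=R,p
        for i in range(k):
            Rn=R0*Ro.from_rotvec(w*(i+1)/k); pn=p0+(q-p0)*(i+1)/k
            D.append((R.inv().apply(pn-p)/.03).round(2).tolist()); W.append(((R.inv()*Rn).as_rotvec()/np.radians(6)).round(2).tolist())
            p,R=pn,Rn
    for i in range(0,len(D),10): print('"delta_pos":',D[i:i+10],'\n"rotation":',W[i:i+10])
def grasp(q,R): return q+R.apply([.005,0,0])  # grasp point q -> tcp
E
python3 - <<'E'
from h import *
t=cv2.imread('pics/top0.png').astype(int); s=cv2.imread('pics/scene0.png').astype(int)
def cen(im,x0,x1,y0,y1):
    c=im[y0:y1,x0:x1]; m=np.clip(c[...,2]-c[...,0]-10,0,None)
    yy,xx=np.mgrid[y0:y1,x0:x1]; print((m>0).astype(int)); return (xx*m).sum()/m.sum(),(yy*m).sum()/m.sum()
a=cen(t,447,458,282,294); b=cen(s,209,220,283,294)
print(a,b,tri(a,b),wc(tri(a,b)[0]))
print(wc(onz('top',a,.088)),wc(onz('scene',b,.088)))
print('eye',wc(onz('top',(456.7,300),.107)))
p,R,_=tcp(); print(R.as_matrix())
# lid corners chest coords
for q in [(265,208),(274,341),(442,330)]: print(wc(onz('top',q,.112)))
for q in [(328,322.5),(387,319.5)]: print(wc(onz('top',q,.147)))
for q in [(427,190),(454,188),(466,315),(440,317)]: print('strip',wc(onz('top',q,.088)))
E
```

```text
[[0 0 0 0 0 0 0 0 0 0 0]
 [0 0 0 0 0 0 0 0 0 0 0]
 [0 0 0 0 0 0 0 0 0 0 0]
 [0 0 0 1 1 1 1 0 0 0 0]
 [0 0 0 1 1 1 1 1 0 0 0]
 [0 0 0 1 1 1 1 1 0 0 0]
 [0 0 0 1 1 1 1 1 0 0 0]
 [0 0 0 1 1 1 1 1 0 0 0]
 [0 0 0 1 1 1 1 1 0 0 0]
 [0 0 0 0 0 1 1 0 0 0 0]
 [0 0 0 0 0 0 0 0 0 0 0]
 [0 0 0 0 0 0 0 0 0 0 0]]
[[0 0 0 0 0 0 0 0 0 0 0]
 [0 0 0 0 0 0 0 0 0 0 0]
 [0 0 0 0 0 0 0 0 0 0 0]
 [0 0 0 0 0 0 0 0 0 0 0]
 [0 0 0 0 1 1 0 0 0 0 0]
 [0 0 0 1 1 1 1 0 0 0 0]
 [0 0 0 0 1 1 1 0 0 0 0]
 [0 0 0 0 0 0 0 0 0 0 0]
 [0 0 0 0 0 0 0 0 0 0 0]
 [0 0 0 0 0 0 0 0 0 0 0]
 [0 0 0 0 0 0 0 0 0 0 0]]
(np.float64(451.86810228802153), np.float64(287.6473755047106)) (np.float64(213.81140350877192), np.float64(288.0964912280702)) (array([ 0.5309, -0.2079,  0.0842]), np.float64(0.004770069708966801)) [-0.1665 -0.1833 -0.0168]
[-0.1655 -0.1801 -0.013 ] [-0.1645 -0.1862 -0.013 ]
eye [-0.1885 -0.1814  0.006 ]
[[-0.0004  0.4518  0.8921]
 [-0.0009  0.8921 -0.4518]
 [-1.     -0.001   0.0001]]
[-0.004   0.1506  0.011 ]
[-0.2402  0.1465  0.011 ]
[-0.2394 -0.1491  0.011 ]
[-0.2134  0.052   0.046 ]
[-0.2145 -0.0482  0.046 ]
strip [ 0.0182 -0.1501 -0.013 ]
strip [ 0.0193 -0.201  -0.013 ]
strip [-0.2164 -0.2013 -0.013 ]
strip [-0.2171 -0.1536 -0.013 ]
```

Run:
```python
from h import *
R=tool(np.pi/2,C); b=cw(-.215,.001,.046)
print(b)
plan([(grasp(b+[0,0,.08],R),R)],[24])
```

```text
[ 0.4685 -0.0278  0.147 ]
"delta_pos": [[0.03, -0.61, 0.6], [0.03, -0.58, 0.62], [0.03, -0.55, 0.65], [0.03, -0.53, 0.67], [0.03, -0.5, 0.69], [0.03, -0.47, 0.71], [0.03, -0.44, 0.73], [0.03, -0.4, 0.75], [0.03, -0.37, 0.77], [0.03, -0.34, 0.78]] 
"rotation": [[0.41, 0.0, 0.0], [0.41, 0.0, 0.0], [0.41, 0.0, 0.0], [0.41, 0.0, 0.0], [0.41, 0.0, 0.0], [0.41, 0.0, 0.0], [0.41, 0.0, 0.0], [0.41, 0.0, 0.0], [0.41, 0.0, 0.0], [0.41, 0.0, 0.0]]
"delta_pos": [[0.03, -0.31, 0.8], [0.03, -0.27, 0.81], [0.03, -0.24, 0.82], [0.03, -0.2, 0.83], [0.03, -0.17, 0.84], [0.03, -0.13, 0.84], [0.03, -0.09, 0.85], [0.03, -0.06, 0.85], [0.03, -0.02, 0.85], [0.03, 0.02, 0.85]] 
"rotation": [[0.41, 0.0, 0.0], [0.41, 0.0, 0.0], [0.41, 0.0, 0.0], [0.41, 0.0, 0.0], [0.41, 0.0, 0.0], [0.41, 0.0, 0.0], [0.41, 0.0, 0.0], [0.41, 0.0, 0.0], [0.41, 0.0, 0.0], [0.41, 0.0, 0.0]]
"delta_pos": [[0.03, 0.05, 0.85], [0.03, 0.09, 0.85], [0.03, 0.12, 0.84], [0.03, 0.16, 0.84]] 
"rotation": [[0.41, 0.0, 0.0], [0.41, 0.0, 0.0], [0.41, 0.0, 0.0], [0.41, 0.0, 0.0]]
```

Request:
arm_command --delta_pos '[[0.03, -0.61, 0.6], [0.03, -0.58, 0.62], [0.03, -0.55, 0.65], [0.03, -0.53, 0.67], [0.03, -0.5, 0.69], [0.03, -0.47, 0.71], [0.03, -0.44, 0.73], [0.03, -0.4, 0.75], [0.03, -0.37, 0.77], [0.03, -0.34, 0.78]]' --rotation '[[0.41, 0, 0], [0.41, 0, 0], [0.41, 0, 0], [0.41, 0, 0], [0.41, 0, 0], [0.41, 0, 0], [0.41, 0, 0], [0.41, 0, 0], [0.41, 0, 0], [0.41, 0, 0]]'

```text
clock: 1.1
position: [0.3577, 0.3053, 0.2328]
tool_rot: [-1.451, 1.565, -2.361]
force: [0.6, 0.5, -0.2]
grip_width: 0.0849
```

Request:
arm_command --delta_pos '[[0.03, -0.31, 0.8], [0.03, -0.27, 0.81], [0.03, -0.24, 0.82], [0.03, -0.2, 0.83], [0.03, -0.17, 0.84], [0.03, -0.13, 0.84], [0.03, -0.09, 0.85], [0.03, -0.06, 0.85], [0.03, -0.02, 0.85], [0.03, 0.02, 0.85]]' --rotation '[[0.41, 0, 0], [0.41, 0, 0], [0.41, 0, 0], [0.41, 0, 0], [0.41, 0, 0], [0.41, 0, 0], [0.41, 0, 0], [0.41, 0, 0], [0.41, 0, 0], [0.41, 0, 0]]'

```text
clock: 2.1
position: [0.4305, 0.0485, 0.2235]
tool_rot: [-1.089, 1.563, -2.446]
force: [-0.6, 0.1, -0.3]
grip_width: 0.0853
```

Run:
```python
from h import *
p,R0,s=tcp(); print(p,s['qpos'],s['clock'],s['force'])
R=tool(np.pi/2,C); b=cw(-.215,.001,.046)
print(np.degrees((R0.inv()*R).as_rotvec()))
plan([(grasp(b+[0,0,.06],R),R)],[8])
```

```text
[0.4305 0.0485 0.2235] [-0.5224  0.2621  0.3249  2.1113 -0.1114  0.7913  0.0851] 2.1 [-0.6044  0.1204 -0.3455]
[7.9046 0.2317 0.3775]
"delta_pos": [[0.09, 0.09, 0.34], [0.09, 0.09, 0.34], [0.09, 0.1, 0.34], [0.09, 0.11, 0.34], [0.09, 0.11, 0.34], [0.09, 0.12, 0.34], [0.09, 0.12, 0.33], [0.09, 0.13, 0.33]] 
"rotation": [[0.16, 0.0, 0.01], [0.16, 0.0, 0.01], [0.16, 0.0, 0.01], [0.16, 0.0, 0.01], [0.16, 0.0, 0.01], [0.16, 0.0, 0.01], [0.16, 0.0, 0.01], [0.16, 0.0, 0.01]]
```

Request:
arm_command --delta_pos '[[0.09, 0.09, 0.34], [0.09, 0.09, 0.34], [0.09, 0.1, 0.34], [0.09, 0.11, 0.34], [0.09, 0.11, 0.34], [0.09, 0.12, 0.34], [0.09, 0.12, 0.33], [0.09, 0.13, 0.33]]' --rotation '[[0.16, 0, 0.01], [0.16, 0, 0.01], [0.16, 0, 0.01], [0.16, 0, 0.01], [0.16, 0, 0.01], [0.16, 0, 0.01], [0.16, 0, 0.01], [0.16, 0, 0.01]]'

```text
clock: 2.9
position: [0.4711, -0.0326, 0.2]
tool_rot: [0.447, 1.567, -1.052]
force: [0.1, 1.2, 0.4]
grip_width: 0.0856
```

Run:
```python
from h import *
p,R0,s=tcp(); print(p,s['qpos'],s['clock'],s['force'])
R=tool(np.pi/2,C); b=cw(-.215,.001,.046)
plan([(grasp(b,R),R)],[6])
print(optics.camera_params('wrist'))
cv2.imwrite('pics/w1.png',optics.grab_frame('wrist')[:,:,::-1])
```

```text
[ 0.4711 -0.0326  0.2   ] [-0.3491  0.3639  0.3676  2.0535 -0.1829  0.7528  0.2017] 2.9 [0.0691 1.1918 0.3506]
"delta_pos": [[0.32, -0.01, -0.03], [0.32, -0.01, -0.03], [0.32, -0.01, -0.03], [0.32, -0.01, -0.03], [0.32, -0.01, -0.03], [0.32, -0.01, -0.03]] 
"rotation": [[-0.01, 0.01, -0.0], [-0.01, 0.01, -0.0], [-0.01, 0.01, -0.0], [-0.01, 0.01, -0.0], [-0.01, 0.01, -0.0], [-0.01, 0.01, -0.0]]
{'fx': 371.64829954431775, 'fy': 371.64829954431775, 'cx': 320.40484600167355, 'cy': 242.47609932370167, 'origin': array([0.4648, 0.0479, 0.3282]), 'rotation': array([ 2.8204, -0.0025,  0.0725])}
```

View pics/w1.png

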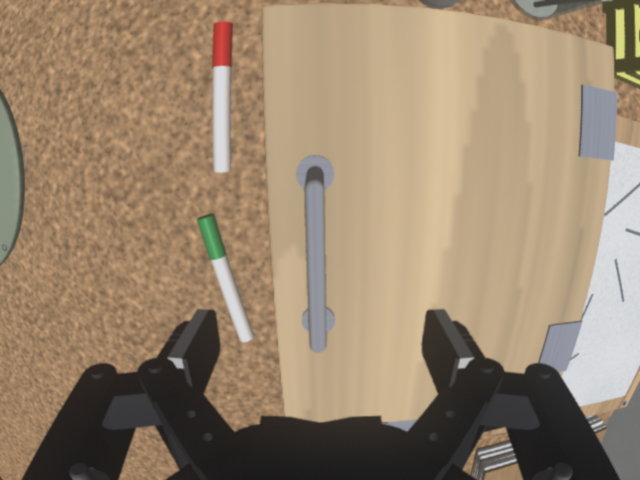

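The wrist view shows the bar from (315,175) to (318,345), centred between the fingers at columns 205 and 435. I'll check where those ends lie before closing.

Run:
```python
from h import *
for q in [(315,175),(318,345),(265,10),(285,410)]: print(wc(onz('wrist',q,.147 if q[0]>300 else .112)))
```

```text
[-0.2148  0.0498  0.046 ]
[-0.2142 -0.0478  0.046 ]
[-0.2433  0.1442  0.011 ]
[-0.2411 -0.1354  0.011 ]
```

Request:
arm_command --delta_pos '[[0.32, -0.01, -0.03], [0.32, -0.01, -0.03], [0.32, -0.01, -0.03], [0.32, -0.01, -0.03], [0.32, -0.01, -0.03], [0.32, -0.01, -0.03]]' --rotation '[[-0.01, 0.01, 0], [-0.01, 0.01, 0], [-0.01, 0.01, 0], [-0.01, 0.01, 0], [-0.01, 0.01, 0], [-0.01, 0.01, 0]]'

```text
clock: 3.55
position: [0.4691, -0.0278, 0.1374]
tool_rot: [2.51, 1.567, 1.016]
force: [0.2, -0.6, -0.0]
grip_width: 0.0854
```

Request:
arm_command --delta_pos '[[-0.1, 0, 0], [0, 0, 0], [0, 0, 0], [0, 0, 0], [0, 0, 0], [0, 0, 0], [0, 0, 0]]' --rotation '[[0, 0, 0], [0, 0, 0], [0, 0, 0], [0, 0, 0], [0, 0, 0], [0, 0, 0], [0, 0, 0]]' --gripper 1 --grip_force 40

```text
clock: 4.25
position: [0.4684, -0.0277, 0.1401]
tool_rot: [2.972, 1.568, 1.479]
force: [1.4, -0.1, -5.2]
grip_width: 0.0087
```

Run:
```python
from h import *
p,R0,s=tcp(); print(p,s['qpos'],s['grip_width'],s['force'])
# arc: bar position relative to hinge by rotation
b0=wc(p+R0.apply([-.005,0,0])); r=np.hypot(b0[0],b0[2]); print(b0,r)
R=tool(np.pi/2,C); way=[]
for th in np.linspace(0,1.38,25)[1:]:
    x=-.215*np.cos(th)+.046*np.sin(th); z=.215*np.sin(th)+.046*np.cos(th)
    way.append((grasp(cw(x,b0[1],z),R),R))
plan(way,[1]*24)
```

```text
[ 0.4684 -0.0277  0.1401] [-0.3062  0.4617  0.3125  2.107  -0.248   0.6065  0.2577] 0.008662337578973405 [ 1.3863 -0.1051 -5.2146]
[-0.2152  0.0011  0.0441] 0.21962877063434696
"delta_pos": [[-0.47, 0.11, -0.0], [-0.4, 0.12, 0.0], [-0.4, 0.15, -0.0], [-0.39, 0.17, -0.0], [-0.38, 0.19, -0.0], [-0.36, 0.21, -0.0], [-0.35, 0.23, -0.0], [-0.34, 0.25, 0.0], [-0.32, 0.27, -0.0], [-0.31, 0.29, -0.0]] 
"rotation": [[0.01, -0.03, -0.0], [0.0, 0.0, 0.0], [0.0, 0.0, 0.0], [0.0, 0.0, 0.0], [0.0, 0.0, 0.0], [0.0, 0.0, 0.0], [0.0, 0.0, 0.0], [0.0, 0.0, 0.0], [0.0, 0.0, 0.0], [0.0, 0.0, 0.0]]
"delta_pos": [[-0.29, 0.31, -0.0], [-0.27, 0.32, -0.0], [-0.25, 0.34, -0.0], [-0.23, 0.35, 0.0], [-0.21, 0.36, -0.0], [-0.19, 0.38, 0.0], [-0.17, 0.39, -0.0], [-0.15, 0.4, -0.0], [-0.12, 0.4, -0.0], [-0.1, 0.41, -0.0]] 
"rotation": [[0.0, 0.0, 0.0], [0.0, 0.0, 0.0], [0.0, 0.0, 0.0], [0.0, 0.0, 0.0], [0.0, 0.0, 0.0], [0.0, 0.0, 0.0], [0.0, 0.0, 0.0], [0.0, 0.0, 0.0], [0.0, 0.0, 0.0], [0.0, 0.0, 0.0]]
"delta_pos": [[-0.08, 0.41, 0.0], [-0.05, 0.42, -0.0], [-0.03, 0.42, -0.0], [-0.0, 0.42, -0.0]] 
"rotation": [[0.0, 0.0, 0.0], [0.0, 0.0, 0.0], [0.0, 0.0, 0.0], [0.0, 0.0, 0.0]]
```

Request:
arm_command --delta_pos '[[-0.45, 0.11, 0], [-0.4, 0.12, 0], [-0.4, 0.15, 0], [-0.39, 0.17, 0], [-0.38, 0.19, 0], [-0.36, 0.21, 0]]' --rotation '[[0, 0, 0], [0, 0, 0], [0, 0, 0], [0, 0, 0], [0, 0, 0], [0, 0, 0]]'

```text
clock: 4.85
position: [0.4958, -0.0253, 0.2106]
tool_rot: [-1.932, 1.566, 2.859]
force: [4.5, -0.1, -15.8]
grip_width: 0.0085
```

```bash
cat > arc.py <<'E'
from h import *
import sys
p,R0,s=tcp(); print(p,s['qpos'],s['grip_width'],s['force'],s['moment'])
g=wc(p+R0.apply([-.005,0,0])); th0=np.arctan2(g[2],-g[0])-np.arctan2(.046,.215); print(g,np.hypot(g[0],g[2]),'th',th0)
R=tool(np.pi/2,C); end=float(sys.argv[1]); n=int(np.ceil((end-th0)/.058)); way=[]
for th in np.linspace(th0,end,n+1)[1:]:
    way.append((grasp(cw(-.215*np.cos(th)+.046*np.sin(th),.001,.215*np.sin(th)+.046*np.cos(th)),R),R))
plan(way,[1]*n)
E
python3 arc.py 1.4
```

```text
[ 0.4958 -0.0253  0.2106] [-0.3495  0.3881  0.365   1.9795 -0.1894  0.811   0.2008] 0.008453941551855668 [  4.5192  -0.1083 -15.754 ] [-0.0804 -0.636   0.0543]
[-0.1876  0.0015  0.1146] 0.21980896053431137 th 0.3375697357283095
"delta_pos": [[-0.35, 0.22, 0.02], [-0.33, 0.24, 0.0], [-0.32, 0.26, -0.0], [-0.3, 0.28, -0.0], [-0.29, 0.29, 0.0], [-0.27, 0.31, 0.0], [-0.25, 0.32, -0.0], [-0.23, 0.34, -0.0], [-0.21, 0.35, 0.0], [-0.19, 0.36, -0.0]] 
"rotation": [[0.02, -0.02, 0.04], [0.0, 0.0, 0.0], [0.0, 0.0, 0.0], [0.0, 0.0, 0.0], [0.0, 0.0, 0.0], [0.0, 0.0, 0.0], [0.0, 0.0, 0.0], [0.0, 0.0, 0.0], [0.0, 0.0, 0.0], [0.0, 0.0, 0.0]]
"delta_pos": [[-0.17, 0.37, 0.0], [-0.15, 0.38, -0.0], [-0.13, 0.39, -0.0], [-0.11, 0.4, 0.0], [-0.09, 0.4, -0.0], [-0.06, 0.4, -0.0], [-0.04, 0.41, -0.0], [-0.02, 0.41, 0.0], [0.0, 0.41, -0.0]] 
"rotation": [[0.0, 0.0, 0.0], [0.0, 0.0, 0.0], [0.0, 0.0, 0.0], [0.0, 0.0, 0.0], [0.0, 0.0, 0.0], [0.0, 0.0, 0.0], [0.0, 0.0, 0.0], [0.0, 0.0, 0.0], [0.0, 0.0, 0.0]]
```

Force is about 16 N, which is fine. The lid follows, at 0.34 rad.

Request:
arm_command --delta_pos '[[-0.35, 0.22, 0.02], [-0.33, 0.24, 0], [-0.32, 0.26, 0], [-0.3, 0.28, 0], [-0.29, 0.29, 0], [-0.27, 0.31, 0], [-0.25, 0.32, 0], [-0.23, 0.34, 0], [-0.21, 0.35, 0]]' --rotation '[[0, 0, 0], [0, 0, 0], [0, 0, 0], [0, 0, 0], [0, 0, 0], [0, 0, 0], [0, 0, 0], [0, 0, 0], [0, 0, 0]]'

```text
clock: 5.75
position: [0.5658, -0.019, 0.2834]
tool_rot: [-1.693, 1.537, 3.098]
force: [-16.2, 1.2, 7.7]
grip_width: 0.0085
```

```bash
python3 arc.py 1.4
```

```text
[ 0.5658 -0.019   0.2834] [-0.344   0.4285  0.3841  1.7024 -0.1788  1.079   0.1776] 0.008480004061393638 [-16.1752   1.2047   7.654 ] [0.112  3.6421 0.1145]
[-0.1172  0.0024  0.1874] 0.22100342258703665 th 0.8012908990927251
"delta_pos": [[-0.18, 0.36, 0.05], [-0.18, 0.35, -0.0], [-0.16, 0.36, -0.0], [-0.14, 0.37, -0.0], [-0.12, 0.38, 0.0], [-0.1, 0.39, -0.0], [-0.08, 0.39, -0.0], [-0.06, 0.39, -0.0], [-0.04, 0.4, -0.0], [-0.02, 0.4, 0.0]] 
"rotation": [[0.03, -0.04, 0.32], [-0.0, -0.0, -0.0], [-0.0, 0.0, 0.0], [0.0, -0.0, -0.0], [-0.0, 0.0, 0.0], [0.0, -0.0, -0.0], [-0.0, 0.0, 0.0], [0.0, -0.0, -0.0], [-0.0, 0.0, 0.0], [0.0, -0.0, -0.0]]
"delta_pos": [[0.01, 0.4, -0.0]] 
"rotation": [[-0.0, 0.0, 0.0]]
```

Sideways force is 16 N: the bar twists in the grip. I'll let the tool tilt along with the lid.

```bash
cat > arc2.py <<'E'
from h import *
import sys
p,R0,s=tcp(); print(p,s['qpos'],s['grip_width'],s['force'],s['moment'])
x=R0.as_matrix()[:,0]; al0=np.arctan2(-x[2],x@C)
g=wc(p+R0.apply([-.005,0,0])); th0=np.arctan2(g[2],-g[0])-np.arctan2(.046,.215); print(g,np.hypot(g[0],g[2]),'th',th0,'al',al0,s['clock'])
end,al,n=float(sys.argv[1]),float(sys.argv[2]),int(sys.argv[3]); way=[]
for t in np.linspace(0,1,n+1)[1:]:
    th=th0+(end-th0)*t; R=tool(al0+(al-al0)*t,C)
    way.append((grasp(cw(-.215*np.cos(th)+.046*np.sin(th),.001,.215*np.sin(th)+.046*np.cos(th)),R),R))
plan(way,[1]*n)
E
python3 arc2.py 0.9 1.95 8
```

```text
[ 0.5658 -0.019   0.2834] [-0.344   0.4285  0.3841  1.7024 -0.1788  1.079   0.1776] 0.008480004061393638 [-16.1752   1.2047   7.654 ] [0.112  3.6421 0.1145]
[-0.1172  0.0024  0.1874] 0.22100342258703665 th 0.8012908990927251 al 1.6038662875512892 5.75
"delta_pos": [[-0.02, 0.09, 0.05], [-0.05, 0.07, 0.0], [-0.05, 0.06, -0.0], [-0.06, 0.06, 0.0], [-0.06, 0.06, 0.0], [-0.06, 0.06, -0.0], [-0.06, 0.06, 0.0], [-0.07, 0.06, -0.0]] 
"rotation": [[0.03, -0.04, -0.41], [0.0, -0.0, -0.41], [-0.0, 0.0, -0.41], [-0.0, 0.0, -0.41], [0.0, -0.0, -0.41], [0.0, 0.0, -0.41], [-0.0, 0.0, -0.41], [-0.0, 0.0, -0.41]]
```

Request:
arm_command --delta_pos '[[-0.02, 0.09, 0.03], [-0.05, 0.07, 0], [-0.05, 0.06, 0], [-0.06, 0.06, 0], [-0.06, 0.06, 0], [-0.06, 0.06, 0], [-0.06, 0.06, 0], [-0.07, 0.06, 0]]' --rotation '[[0.02, 0, -0.41], [0, 0, -0.41], [0, 0, -0.41], [0, 0, -0.41], [0, 0, -0.41], [0, 0, -0.41], [0, 0, -0.41], [0, 0, -0.41]]'

```text
clock: 6.55
position: [0.5804, -0.0177, 0.2935]
tool_rot: [-1.587, 1.172, -3.08]
force: [-2.8, -0.9, -2.1]
grip_width: 0.0086
```

```bash
python3 arc2.py 1.4 2.2 10
```

```text
[ 0.5804 -0.0177  0.2935] [-0.2878  0.6613  0.3801  1.3575 -0.181   1.5627  0.181 ] 0.008572057210447813 [-2.8053 -0.8796 -2.1073] [ 0.0193 -0.1273  0.0822]
[-0.1007  0.0026  0.1971] 0.22132043357526557 th 0.8874077722135852 al 1.9693520006129621 6.55
"delta_pos": [[-0.25, 0.28, 0.05], [-0.27, 0.25, 0.0], [-0.27, 0.26, 0.0], [-0.26, 0.27, 0.0], [-0.25, 0.28, -0.0], [-0.24, 0.28, -0.0], [-0.24, 0.29, 0.0], [-0.23, 0.3, -0.0], [-0.22, 0.3, -0.0], [-0.21, 0.31, 0.0]] 
"rotation": [[0.03, -0.05, -0.22], [-0.0, -0.0, -0.22], [0.0, 0.0, -0.22], [0.0, 0.0, -0.22], [0.0, -0.0, -0.22], [-0.0, 0.0, -0.22], [-0.0, -0.0, -0.22], [0.0, 0.0, -0.22], [-0.0, -0.0, -0.22], [0.0, -0.0, -0.22]]
```

Request:
arm_command --delta_pos '[[-0.25, 0.28, 0.05], [-0.27, 0.25, 0.0], [-0.27, 0.26, 0.0], [-0.26, 0.27, 0.0], [-0.25, 0.28, 0], [-0.24, 0.28, 0]]' --rotation '[[0, 0, -0.3], [0, 0, -0.3], [0, 0, -0.3], [0, 0, -0.3], [0, 0, -0.3], [0, 0, -0.3]]'

```text
clock: 7.15
position: [0.6381, -0.013, 0.3124]
tool_rot: [-1.583, 0.976, -3.074]
force: [-43.1, -5.7, 148.1]
grip_width: 0.0084
```

```bash
python3 arc2.py 1.4 2.3 6
```

```text
[ 0.6381 -0.013   0.3124] [-0.1713  0.8724  0.242   0.9457 -0.1315  1.9338  0.1132] 0.008440971515158211 [-43.0533  -5.7001 148.0646] [-2.3376 22.9656  0.6392]
[-0.042   0.0029  0.2156] 0.21962511140526497 th 1.167604289404157 al 2.1651598504081275 7.15
"delta_pos": [[-0.2, 0.19, 0.06], [-0.19, 0.2, 0.0], [-0.19, 0.21, -0.0], [-0.19, 0.21, -0.0], [-0.18, 0.21, 0.0], [-0.18, 0.22, -0.0]] 
"rotation": [[0.05, -0.04, -0.21], [-0.0, 0.0, -0.21], [0.0, -0.0, -0.21], [0.0, -0.0, -0.21], [-0.0, -0.0, -0.21], [-0.0, 0.0, -0.21]]
```

Request:
arm_command --delta_pos '[[0, 0, 0], [0, 0, 0]]' --rotation '[[0, 0, 0.5], [0, 0, 0.5]]'

```text
clock: 7.35
position: [0.64, -0.0134, 0.3117]
tool_rot: [-1.586, 1.085, -3.077]
force: [-4.7, 2.9, 0.6]
grip_width: 0.0083
```

```bash
python3 arc2.py 1.4 2.05 6
```

```text
[ 0.64   -0.0134  0.3117] [-0.1788  0.803   0.2387  1.0394 -0.1299  1.8012  0.1119] 0.008289887891578196 [-4.6608  2.8677  0.6462] [ 0.5292  0.7899 -0.2564]
[-0.0406  0.0023  0.2151] 0.21887995528083093 th 1.1733546311015073 al 2.056701271550745 7.35
"delta_pos": [[-0.19, 0.2, 0.04], [-0.16, 0.23, -0.0], [-0.15, 0.23, 0.0], [-0.14, 0.24, 0.0], [-0.13, 0.24, -0.0], [-0.12, 0.25, -0.0]] 
"rotation": [[0.04, -0.05, 0.01], [0.0, 0.0, 0.01], [0.0, -0.0, 0.01], [-0.0, 0.0, 0.01], [0.0, -0.0, 0.01], [0.0, 0.0, 0.01]]
```

Request:
arm_command --delta_pos '[[-0.18, 0.2, 0.03], [-0.16, 0.23, 0], [-0.15, 0.23, 0]]' --rotation '[[0, 0, 0.08], [0, 0, 0.08], [0, 0, 0.08]]'

```text
clock: 7.65
position: [0.6631, -0.0113, 0.3151]
tool_rot: [-1.593, 1.109, -3.084]
force: [-6.9, -1.3, -1.3]
grip_width: 0.0085
```

```bash
python3 arc2.py 1.4 1.97 4
```

```text
[ 0.6631 -0.0113  0.3151] [-0.1708  0.8356  0.2391  0.9589 -0.1407  1.8251  0.1096] 0.008530683574020112 [-6.8506 -1.327  -1.3305] [-0.0844  0.8019  0.1025]
[-0.0175  0.0027  0.2186] 0.219320509256402 th 1.2800691872937393 al 2.032731968632784 7.65
"delta_pos": [[-0.13, 0.18, 0.06], [-0.1, 0.2, 0.0], [-0.09, 0.2, 0.0], [-0.08, 0.21, -0.0]] 
"rotation": [[0.06, -0.08, 0.15], [0.0, 0.0, 0.15], [0.0, -0.0, 0.15], [-0.0, 0.0, 0.15]]
```

Request:
arm_command --delta_pos '[[-0.12, 0.19, 0.03], [-0.1, 0.2, 0], [-0.09, 0.2, 0], [-0.07, 0.18, 0]]' --rotation '[[0, 0, 0.1], [0, 0, 0.1], [0, 0, 0.1], [0, 0, 0.1]]'

```text
clock: 8.05
position: [0.6883, -0.009, 0.3162]
tool_rot: [-1.6, 1.147, -3.09]
force: [-5.6, 0.6, 4.4]
grip_width: 0.0083
```

```bash
python3 arc2.py 1.4 1.97 2
```

```text
[ 0.6883 -0.009   0.3162] [-0.1627  0.8668  0.238   0.8822 -0.1513  1.8322  0.1053] 0.008316379801879641 [-5.6123  0.6156  4.3813] [-0.0097  1.1222  0.0325]
[0.0076 0.003  0.2198] 0.21990469404436075 th 1.3947665073994964 al 1.9947420432648497 8.05
"delta_pos": [[-0.01, 0.02, 0.07], [-0.01, 0.02, -0.0]] 
"rotation": [[0.07, -0.09, 0.12], [-0.0, 0.0, 0.12]]
```

Request:
arm_command --delta_pos '[[0, 0, 0], [0, 0, 0], [0, 0, 0], [-0.3, 0, 0], [-0.5, 0, 0], [-1, 0, 0], [-1, 0, 0]]' --rotation '[[0, 0, 0], [0, 0, 0], [0, 0, 0], [0, 0, 0], [0, 0, 0], [0, 0, 0], [0, 0, 0]]' --gripper 0.4

```text
clock: 8.75
position: [0.7001, -0.0074, 0.3709]
tool_rot: [-1.593, 1.179, -3.083]
force: [0.0, 0.3, 0.4]
grip_width: 0.0255
```

Run:
```python
from h import *
p,R0,s=tcp(); print(p,s['qpos'],s['grip_width'],s['force'],s['moment'],s['clock'])
cv2.imwrite('pics/s2.png',optics.grab_frame('scene')[:,:,::-1])
```

```text
[ 0.7001 -0.0074  0.3709] [-0.1563  0.8585  0.2442  0.7571 -0.1558  1.9318  0.0967] 0.025504596772157464 [0.0013 0.3168 0.3515] [ 0.0465 -0.4306  0.0286] 8.75
```

View pics/s2.png

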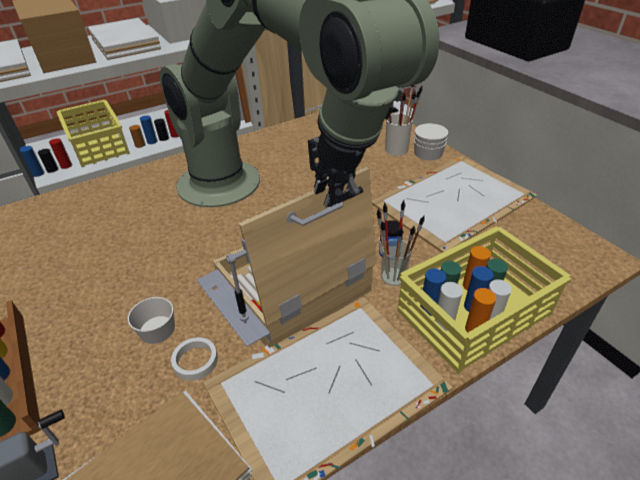

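The lid stands upright at the stop with the handle released, and the rod hangs straight down: eye near (236,255), foot near (241,318). The joint range is the tight constraint, so I'll fit a quick kinematic model from the logged states to check the rod-grasp poses.

```bash
cat > kin.py <<'E'
from h import *
from scipy.optimize import least_squares
DATA=[([-1.17217,.52203,-.03632,1.59998,.02118,1.0211,-.11279],[.28229,.55727,.24472],[-1.50953,1.56966,-1.97837]),
([-.5224,.2621,.3249,2.1113,-.1114,.7913,.0851],[.4305,.0485,.2235],[-1.089,1.563,-2.446]),
([-.3491,.3639,.3676,2.0535,-.1829,.7528,.2017],[.4711,-.0326,.2],[.447,1.567,-1.052]),
([-.3062,.4617,.3125,2.107,-.248,.6065,.2577],[.4684,-.0277,.1401],[2.972,1.568,1.479]),
([-.3495,.3881,.365,1.9795,-.1894,.811,.2008],[.4958,-.0253,.2106],[-1.932,1.566,2.859]),
([-.344,.4285,.3841,1.7024,-.1788,1.079,.1776],[.5658,-.019,.2834],[-1.693,1.537,3.098]),
([-.2878,.6613,.3801,1.3575,-.181,1.5627,.181],[.5804,-.0177,.2935],[-1.587,1.172,-3.08]),
([-.1788,.803,.2387,1.0394,-.1299,1.8012,.1119],[.64,-.0134,.3117],[-1.586,1.085,-3.077]),
([-.1563,.8585,.2442,.7571,-.1558,1.9318,.0967],[.7001,-.0074,.3709],[-1.593,1.179,-3.083])]
LO=np.array([-2.91,-.3,-1.5,.17,-1.26,.16,-2.52]); HI=np.array([2.91,2.13,1.42,2.43,4.41,1.93,2.52])
SG=np.array([-1,1,-1,1,-1,1,-1])
def fk(q,L,sg=SG):  # L: 4 lengths along z then offsets x,y per segment, joint zero offset not fitted
    p=np.array([0,0,L[0]]); R=Ro.identity()
    for i,ax in enumerate('zyzyzyz'):
        R=R*Ro.from_euler(ax,sg[i]*q[i])
        if i==1 or i==3: pass
        if i==2: p=p+R.apply([L[4],L[5],L[1]])
        if i==4: p=p+R.apply([L[6],L[7],L[2]])
        if i==6: p=p+R.apply([0,0,L[3]])
        if i==5: p=p+R.apply([L[8],L[9],0])
    return p,R
def fit():
    best=None
    import itertools
    for s in itertools.product([-1,1],repeat=4):
        sg=np.array([s[0],1,s[1],1,s[2],1,s[3]])
        def tl(x):
            e=[]
            for q,p,r in DATA:
                a,R=fk(q,x[:10],sg); T=Ro.from_euler('xyz',r)
                e+=list(a-p)+list(.2*((R*Ro.from_rotvec(x[10:]))*T.inv()).as_rotvec())
            return np.array(e)
        for rz in (0,1.57,3.14,-1.57):
            x0=np.r_[.36,.5,.43,.25,np.zeros(6),(Ro.from_euler('z',rz)*Ro.from_euler('y',-np.pi/2)).as_rotvec()]
            f=least_squares(tl,x0)
            if best is None or f.cost<best[0]: best=(f.cost,sg,f.x,np.abs(f.fun).max())
    return best
if __name__=='__main__':
    b=fit(); print(b); np.savez('kin.npz',sg=b[1],x=b[2])
E
python3 kin.py
```

```text
(np.float64(2.2685645420797625e-05), array([-1,  1, -1,  1, -1,  1, -1]), array([ 0.3133,  0.52  ,  0.4193,  0.301 ,  0.007 , -0.0581, -0.0034,
        5.6116, -0.0012, -5.6104,  1.2092, -1.2091,  1.2091]), np.float64(0.004383399010748246))
```

```bash
cat > ik.py <<'E'
from kin import *
K=np.load('kin.npz'); SGN=K['sg']; XX=K['x']; RT=Ro.from_rotvec(XX[10:])
def fkt(q): p,R=fk(q,XX[:10],SGN); return p,R*RT
def ik(P,R,q0,reg=.01,mar=.05):
    def e(q):
        p,S=fkt(q); return np.r_[(p-P)*10,(S*R.inv()).as_rotvec()*2,reg*(q-q0)]
    f=least_squares(e,np.clip(q0,LO+mar,HI-mar),bounds=(LO+mar-1e-6,HI-mar+1e-6)); r=e(f.x)
    return f.x,np.linalg.norm(r[:3])/10,np.linalg.norm(r[3:6])/2
def rod(th,ph):
    eye=np.array([-.185*np.cos(th)+.006*np.sin(th),.185*np.sin(th)+.006*np.cos(th)])
    d=np.array([-np.sin(ph),-np.cos(ph)]); return eye,eye+.115*d,eye+.181*d
E
python3 - <<'E'
from ik import *
qc=tcp()[2]['qpos']; rng=np.random.default_rng(0)
for name,(th,ph) in dict(hang=(1.4,0),seat=(.86,.36)).items():
    g=rod(th,ph)[1]; G=cw(g[0],-.183,g[1]); print(name,G)
    for al0 in (.5,.7,.85,1.0):
        for sgn in (1,-1):
            R=tool(al0+ph,Y,sgn); sol=[]
            for k in range(14):
                q0=qc if k==0 else rng.uniform(LO,HI)
                q,a,b=ik(grasp(G,R),R,q0,.002)
                if a<.003 and b<.02: sol.append(q)
            print(al0,sgn,len(sol)); 
            for q in sorted(sol,key=lambda q:np.abs(q-qc).max())[:2]: print('   ',q)
E
```

```text
hang [ 0.6714 -0.1969  0.1693]
0.5 1 7
    [ 1.3334  1.2493 -1.45    2.137   2.456   0.6664  0.2057]
    [ 1.3334  1.2493 -1.45    2.137   2.4561  0.6664  0.2057]
0.5 -1 11
    [ 1.1084  0.8845 -1.009   2.1367  3.0242  0.5209  2.47  ]
    [ 0.7869  0.7174 -0.5594  2.1391  3.4445  0.604   1.8396]
0.7 1 11
    [ 1.2839  1.1287 -1.45    2.0609  2.0242  0.6666  0.4571]
    [ 1.2703  1.0876 -1.408   2.0607  2.0415  0.623   0.4098]
0.7 -1 5
    [ 0.9433  0.7122 -0.8195  2.0574  2.8198  0.2714  2.47  ]
    [ 0.8625  0.6757 -0.7071  2.0578  3.0579  0.2662  2.1901]
0.85 1 9
    [ 1.1622  0.9036 -1.2457  1.9837  1.6917  0.5119  0.5787]
    [ 1.237   1.0661 -1.4423  1.9838  1.7144  0.7179  0.6682]
0.85 -1 9
    [ 1.2391  1.0732 -1.45    1.9838  1.7159  0.7269 -2.47  ]
    [ 1.2391  1.0732 -1.45    1.9838  1.7159  0.7269 -2.47  ]
1.0 1 7
    [ 1.0249  0.7787 -1.0666  1.894   1.2327  0.4817  0.911 ]
    [ 1.1661  0.989  -1.3826  1.8921  1.4343  0.7691  0.8515]
1.0 -1 12
    [ 0.1547  0.5888  0.1649  1.9019 -1.21    0.2931 -0.1102]
    [ 0.3038  0.5713 -0.0366  1.9039 -0.9367  0.21   -0.3373]
seat
[... 389 characters left out ...]
4  2.1619  1.236   0.21    0.8592]
0.7 -1 5
    [ 1.0239  0.5894 -0.8261  2.162   1.2371  0.21   -2.2838]
    [ 1.3765  0.9696 -1.45    2.1596  1.4944  0.7617 -2.3728]
0.85 1 10
    [ 1.1916  0.749  -1.1717  2.0693  1.116   0.627   1.0067]
    [ 1.0596  0.6383 -0.9531  2.0712  0.9389  0.4713  1.1376]
0.85 -1 7
    [-0.0844  0.6012  0.5556  2.0761 -1.21    0.4776 -0.069 ]
    [-0.0216  0.5735  0.4665  2.0767 -1.1347  0.4308 -0.1298]
1.0 1 9
    [ 1.0907  0.7338 -1.0988  1.9702  0.9128  0.7687  1.1626]
    [ 0.6482  0.5369 -0.4471  1.9757  0.3206  0.4936  1.6571]
1.0 -1 5
    [-0.3461  0.8364  0.9772  1.9748 -1.21    0.8172 -0.1567]
    [-0.1563  0.6525  0.6373  1.9769 -0.8937  0.5972 -0.4048]
```

```bash
cat > sim.py <<'E'
from ik import *
def jac(q):
    p,R=fkt(q); J=np.zeros((6,7))
    for i in range(7):
        d=q.copy(); d[i]+=1e-5; a,S=fkt(d); J[:3,i]=(a-p)/1e-5; J[3:,i]=(S*R.inv()).as_rotvec()/1e-5
    return J
def follow(q,way,n,lam=.02,clip=True):
    q=np.array(q,float); log=[]
    for (P,S),k in zip(way,n):
        p0,R0=fkt(q); w=(R0.inv()*S).as_rotvec()
        for i in range(1,k+1):
            for _ in range(4):
                p,R=fkt(q); e=np.r_[p0+(P-p0)*i/k-p,((R0*Ro.from_rotvec(w*i/k))*R.inv()).as_rotvec()]
                J=jac(q); q=q+J.T@np.linalg.solve(J@J.T+lam**2*np.eye(6),e)
                if clip: q=np.clip(q,LO,HI)
            log.append(q.copy())
        p,R=fkt(q); print('leg',q,np.round(np.linalg.norm(p-P)*1000,1),'mm',np.round(np.degrees((S*R.inv()).magnitude()),1))
    return q,log
E
python3 - <<'E'
from sim import *
R=tool(np.pi/2,C)
follow(DATA[0][0],[(np.array(DATA[2][1]),R)],[28])
qc=tcp()[2]['qpos']; p,R0,_=tcp()
g=rod(1.4,0)[1]; G=cw(g[0],-.183,g[1])
for s,al in ((1,.85),(1,.7),(-1,.7),(-1,1.)):
    print(s,al)
    D=tool(np.pi/2,Y,s); T=tool(al,Y,s)
    A=np.array([.55,-.05,.40]); B=np.array([.5,-.2,.35])
    gr=grasp(G,T); pre=gr-T.apply([.1,0,0])
    follow(qc,[(p+[0,0,.06],tool(1.8,C)),(A,tool(1.57,C)),(B,D),(pre+[0,0,.05],T),(gr,T),(grasp(cw(*[rod(.86,.36)[1][0],-.183,rod(.86,.36)[1][1]]),tool(al+.36,Y,s)),tool(al+.36,Y,s))],[5,8,16,14,8,10])
E
```

```text
leg [-0.3481  0.3673  0.3682  2.0502 -0.1897  0.7556  0.2123] 0.0 mm 0.0
1 0.85
leg [-0.1724  0.7358  0.2579  0.803  -0.1514  1.847   0.0917] 0.0 mm 0.0
leg [-0.2363  0.2839  0.2906  1.5834 -0.0838  1.2856  0.1428] 0.0 mm 0.0
leg [ 0.1841  0.2781  0.1143  1.7002 -0.0342  1.1653  1.9544] 0.0 mm 0.0
leg [ 0.8045  0.3131 -0.5438  2.0525 -0.6401  0.1835  2.52  ] 0.2 mm 3.4
leg [ 0.7437  0.5991 -0.5793  2.0054 -0.5209  0.16    2.52  ] 68.1 mm 13.1
leg [ 0.417   0.4946 -0.1033  2.0797 -0.3757  0.2543  2.3302] 0.0 mm 0.0
1 0.7
leg [-0.1724  0.7358  0.2579  0.803  -0.1514  1.847   0.0917] 0.0 mm 0.0
leg [-0.2363  0.2839  0.2906  1.5834 -0.0838  1.2856  0.1428] 0.0 mm 0.0
leg [ 0.1841  0.2781  0.1143  1.7002 -0.0342  1.1653  1.9544] 0.0 mm 0.0
leg [ 1.2896  0.4374 -1.1024  2.178  -0.49    0.16    2.52  ] 69.1 mm 13.3
leg [ 1.0171  0.6774 -0.8849  2.1012 -0.3886  0.16    2.52  ] 126.3 mm 24.1
leg [ 0.7135  0.5001 -0.4283  2.1746 -0.3856  0.16    2.4082] 34.9 mm 6.7
-1 0.7
leg [-0.1724  0.7358  0.2579  0.803  -0.1514  1.847   0.0917] 0.0 mm 0.0
leg [-0.2363  0.2839  0.2906  1.5834 -0.0838  1.2856  0.1428] 0.0 mm 0.0
leg [-0.209   0.3464  0.6384  1.7007 -0.2216  1.1677 -1.0063] 0.0 mm 0.0
leg [ 1.4601  0.5564 -1.3507  2.2029 -1.26    0.16    0.5162] 106.1 mm 25.9
leg [ 2.458  2.13  -1.5    2.43  -1.26   0.16   2.52 ] 385.5 mm 82.9
leg [ 2.91  2.13 -1.5   2.43 -1.26  0.16  2.52] 476.3 mm 100.0
-1 1.0
leg [-0.1724  0.7358  0.2579  0.803  -0.1514  1.847   0.0917] 0.0 mm 0.0
leg [-0.2363  0.2839  0.2906  1.5834 -0.0838  1.2856  0.1428] 0.0 mm 0.0
leg [-0.209   0.3464  0.6384  1.7007 -0.2216  1.1677 -1.0063] 0.0 mm 0.0
leg [ 0.0457  0.3418  0.3411  1.9154 -0.7722  0.4847 -0.5379] 0.0 mm 0.0
leg [ 0.2503  0.5755  0.0351  1.9031 -1.0516  0.2372 -0.2387] 0.0 mm 0.0
leg [-0.04    0.5953  0.4648  1.9778 -0.7126  0.5291 -0.5597] 0.0 mm 0.0
```

```bash
cat > try.py <<'E'
from sim import *
qc=tcp()[2]['qpos']; p,R0,_=tcp()
g=rod(1.4,0)[1]; G=cw(g[0],-.183,g[1]); s=1
qA,_=follow(qc,[(p+[0,0,.06],tool(1.8,C)),(np.array([.5,-.05,.42]),tool(1.57,C))],[5,9])
best=[]
for al in (.75,.85):
  T=tool(al,Y,s); gr=grasp(G,T); pre=gr-T.apply([.1,0,0])
  for seed in ([1.16,.9,-1.25,1.98,1.69,.51,.58],[1.02,.78,-1.07,1.9,1.23,.48,.91],[1.25,1.08,-1.4,2,1.7,.75,.65]):
    q,a,b=ik(pre,T,np.array(seed),.005); print('pre',al,q,a,b)
    for via in (None,np.array([.5,.45,-.6,1.8,1.2,.8,.5])):
        js=[qA+(q-qA)*t for t in np.linspace(0,1,25)[1:]] if via is None else [qA+(via-qA)*t for t in np.linspace(0,1,13)[1:]]+[via+(q-via)*t for t in np.linspace(0,1,13)[1:]]
        ways=[fkt(j) for j in js]
        import io,contextlib
        with contextlib.redirect_stdout(io.StringIO()): qq,log=follow(qA,ways,[1]*len(ways))
        print('path minz',min(w[0][2] for w in ways),qq)
        st=rod(.86,.36)[1]; S=tool(al+.36,Y,s)
        follow(qq,[(gr,T),(grasp(cw(st[0],-.183,st[1]),S),S)],[8,10])
E
python3 try.py
```

```text
leg [-0.1724  0.7358  0.2579  0.803  -0.1514  1.847   0.0917] 0.0 mm 0.0
leg [-0.2654  0.1759  0.2972  1.6669 -0.0532  1.3058  0.1173] 0.0 mm 0.0
pre 0.75 [ 1.4146  0.7948 -1.4296  2.16    1.7598  0.4413  0.4772] 3.877270964524883e-07 4.618127999585171e-06
path minz 0.1569977916692759 [ 1.0085  0.4249 -0.7496  2.1786  0.6404  0.16    1.4009]
leg [ 0.9892  0.7309 -0.8997  2.0331  2.4015  0.2468 -0.2411] 0.0 mm 0.0
leg [ 0.9229  0.5549 -0.7101  2.1355  0.8764  0.2062  1.184 ] 0.0 mm 0.0
path minz 0.20181482449581917 [ 0.7876  0.3498 -0.4625  2.1669  1.8114  0.16    0.1783]
leg [ 1.0274  0.7567 -0.9579  2.0337  2.2945  0.2743 -0.1109] 0.0 mm 0.0
leg [ 0.9831  0.5772 -0.7922  2.1343  0.9895  0.2483  1.0844] 0.0 mm 0.0
pre 0.75 [ 1.4194  0.8062 -1.4424  2.16    1.7551  0.4552  0.4875] 1.33220306271625e-06 2.258654698672323e-05
path minz 0.15385234076198318 [ 1.0118  0.4261 -0.7541  2.1786  0.6248  0.16    1.4173]
leg [ 0.9872  0.7297 -0.8967  2.0331  2.4074  0.2456 -0.2482] 0.0 mm 0.0
leg [ 0.9204  0.5541 -0.7068  2.1356  0.8711  0.2046  1.1887] 0.0 mm 0.0
path minz 0.19989871901492992 [ 
[... 1825 characters left out ...]
1.9994  0.9133  0.16    1.0665] 75.1 mm 14.4
leg [ 0.9074  0.5656 -0.7338  2.0736  0.707   0.3587  1.3329] 0.0 mm 0.0
pre 0.85 [ 1.383   0.78   -1.45    2.0852  1.4406  0.5255  0.7526] 8.106113835305118e-07 6.397229735866515e-06
path minz 0.16642504647228956 [ 0.9682  0.4313 -0.7578  2.0983  0.1677  0.16    1.843 ]
leg [ 0.6772  0.5853 -0.4796  2.0029  0.3997  0.16    1.5981] 68.3 mm 13.0
leg [ 0.7373  0.5201 -0.5074  2.0765  0.3822  0.2824  1.6253] 0.0 mm 0.0
path minz 0.20799015969876894 [ 0.9963  0.4409 -0.793   2.0962  0.445   0.16    1.5735]
leg [ 0.6151  0.5715 -0.3925  1.9991  0.9507  0.16    1.0272] 76.0 mm 14.5
leg [ 0.9164  0.5689 -0.7462  2.0734  0.7222  0.3641  1.3196] 0.0 mm 0.0
```

```bash
cat > srch.py <<'E'
from sim import *
from scipy.optimize import fsolve
import io,contextlib
def inv(fx,fz,g=(1.2,.4)):
    return fsolve(lambda v: rod(*v)[2]-[fx,fz],g)
def R0f(al,psi,s,ph=0.):
    x=np.cos(al)*(np.cos(psi)*C+np.sin(psi)*Y)-np.sin(al)*Z; y=np.cross(Z,x); y=s*y/np.linalg.norm(y)
    return Ro.from_rotvec(ph*Y)*Ro.from_matrix(np.c_[x,y,np.cross(x,y)])
def pose(th,ph,al,psi,s,ofs=0.):
    R=R0f(al,psi,s,ph); g=rod(th,ph)[1]; return grasp(cw(g[0],-.183,g[1]),R)+R.apply([-ofs,0,0]),R
HX,HZ=-.166,-.0145
def swing():
    pts=[(-.06,.012),(-.10,.022),(-.14,.025),(HX,.02),(HX,0),(HX,HZ-.011)]; v=np.array([1.4,0]); out=[]
    for q in pts: v=inv(*q,v); out.append(v)
    return out
if __name__=='__main__':
    print(np.array(swing()))
    qc=tcp()[2]['qpos']; p,_,_=tcp(); res=[]
    with contextlib.redirect_stdout(io.StringIO()): q1,l1=follow(qc,[(p+[0,0,.06],tool(1.8,C)),(np.array([.5,-.05,.42]),tool(1.57,C))],[5,9])
    for s in (1,-1):
      for psi in np.radians([-20,0,20,40,60,80]):
        for al in (.7,.8,.87):
          P=pose(1.4,0,al,psi,s,.1)
          W=[(np.array([.5,-.22,.38]),Ro.from_matrix(tool(1.57,Y,s).as_matrix())),(P[0]+[0,0,.05],P[1]),P,pose(1.4,0,al,psi,s)]+[pose(*v,al,psi,s) for v in swing()]
          f=io.StringIO()
          with contextlib.redirect_stdout(f): q,log=follow(q1,W,[14,14,3,6]+[5]*6)
          L=np.array(log); er=max(float(l.split(']')[1].split()[0]) for l in f.getvalue().replace('\n  ',' ').splitlines() if 'mm' in l)
          m=np.minimum(L-LO,HI-L).min(); res.append((m,er,s,np.degrees(psi),al))
    for r in sorted(res,key=lambda r:(-r[0],r[1]))[:12]: print(np.round(r,3))
E
python3 srch.py
```

```text
[[1.5021 0.2989]
 [1.4332 0.4614]
 [1.2897 0.549 ]
 [1.1623 0.5723]
 [1.0459 0.4485]
 [0.8878 0.3024]]
[ 0.379  0.    -1.    60.     0.87 ]
[ 0.326  0.    -1.    60.     0.8  ]
[ 0.256  0.    -1.    60.     0.7  ]
[ 0.205  0.    -1.    80.     0.87 ]
[ 0.192  0.    -1.    80.     0.8  ]
[ 0.174  0.    -1.    80.     0.7  ]
[ 0.169  0.    -1.    40.     0.87 ]
[ 0.084  0.    -1.    40.     0.8  ]
[ 0.   0.   1.  40.   0.7]
[ 0.    0.1   1.   20.    0.87]
[ 0.   0.1  1.  40.   0.8]
[ 0.    0.1   1.   40.    0.87]
```

```bash
cat > st.py <<'E'
from srch import *
AL,PSI,S=.85,np.radians(50),-1
E
python3 - <<'E'
from st import *
e,g,f=rod(1.4,0)
im=cv2.imread('pics/s2.png').astype(int)
for n,v in (('eye',e),('grip',g),('foot',f)): print(n,proj('scene',cw(v[0],-.183,v[1])))
m=(im.max(2)<45).astype(np.uint8); m[:, :225]=0; m[:,255:]=0; m[:265]=0; m[325:]=0
yy,xx=np.nonzero(m); print('black',xx.mean(),yy.mean(),yy.min(),yy.max(),len(xx))
qc=tcp()[2]['qpos']; p,_,_=tcp()
P=pose(1.4,0,AL,PSI,S,.09)
W=[(p+[0,0,.06],tool(1.8,C)),(np.array([.5,-.05,.42]),tool(1.57,C)),(np.array([.5,-.22,.38]),tool(1.57,Y,S)),(P[0]+[0,0,.05],P[1]),P]
q,log=follow(qc,W,[5,9,16,13,4]); print(np.minimum(np.array(log)-LO,HI-np.array(log)).min(0)); print(P[0])
plan(W[:3],[5,9,16])
E
```

```text
eye [229.5283 258.112 ]
grip [238.6816 300.187 ]
foot [243.2798 321.3235]
black 240.2937062937063 302.16083916083915 290 313 143
leg [-0.1724  0.7358  0.2579  0.803  -0.1514  1.847   0.0917] 0.0 mm 0.0
leg [-0.2654  0.1759  0.2972  1.6669 -0.0532  1.3058  0.1173] 0.0 mm 0.0
leg [-0.1564  0.3333  0.6204  1.6333 -0.2028  1.2394 -0.9907] 0.0 mm 0.0
leg [ 0.4819  0.62    0.1307  1.5372 -0.8961  1.1557  0.4187] 0.0 mm 0.0
leg [ 0.4945  0.6743  0.1104  1.5762 -0.9275  1.0902  0.494 ] 0.0 mm 0.0
[2.4155 0.4759 0.7996 0.5982 0.3325 0.0151 1.5293]
[ 0.6387 -0.2425  0.2332]
"delta_pos": [[-0.37, -0.15, -0.0], [-0.37, -0.14, -0.0], [-0.38, -0.13, -0.0], [-0.38, -0.12, -0.0], [-0.39, -0.1, -0.0], [0.22, -0.72, 0.1], [0.2, -0.72, 0.1], [0.18, -0.73, 0.1], [0.17, -0.73, 0.1], [0.15, -0.74, 0.1]] 
"rotation": [[0.01, -0.01, 0.3], [0.01, -0.01, 0.3], [0.01, -0.01, 0.3], [0.01, -0.01, 0.3], [0.01, -0.01, 0.3], [-0.0, -0.0, 0.24], [0.0, -0.0, 0.24], [-0.0, 0.0, 0.24], [0.0, 0.0, 0.24], [0.0, 0.0, 0.24]]
"delta_pos": [[0.13, -0.74, 0.1], [0.11, -0.74, 0.1], [0.09, -0.75, 0.1], [0.07, -0.75, 0.1], [0.08, -0.03, 0.35], [0.08, 0.01, 0.35], [0.08, 0.04, 0.35], [0.08, 0.08, 0.35], [0.08, 0.11, 0.34], [0.08, 0.14, 0.32]] 
"rotation": [[0.0, 0.0, 0.24], [-0.0, 0.0, 0.24], [0.0, -0.0, 0.24], [0.0, 0.0, 0.24], [0.94, 0.0, 0.0], [0.94, -0.0, 0.0], [0.94, 0.0, -0.0], [0.94, 0.0, -0.0], [0.94, 0.0, -0.0], [0.94, -0.0, 0.0]]
"delta_pos": [[0.08, 0.17, 0.31], [0.08, 0.2, 0.29], [0.08, 0.23, 0.27], [0.08, 0.26, 0.24], [0.08, 0.28, 0.22], [0.08, 0.3, 0.19], [0.08, 0.32, 0.16], [0.08, 0.33, 0.13], [0.08, 0.34, 0.1], [0.08, 0.35, 0.06]] 
"rotation": [[0.94, 0.0, 0.0], [0.94, -0.0, -0.0], [0.94, 0.0, 0.0], [0.94, 0.0, 0.0], [0.94, -0.0, 0.0], [0.94, 0.0, -0.0], [0.94, -0.0, -0.0], [0.94, -0.0, 0.0], [0.94, 0.0, -0.0], [0.94, 0.0, 0.0]]
```

Request:
arm_command --delta_pos '[[-0.2, -0.1, 0], [-0.37, -0.14, 0], [-0.38, -0.13, 0], [-0.38, -0.12, 0], [-0.39, -0.1, 0], [0.22, -0.72, 0.1], [0.2, -0.72, 0.1], [0.18, -0.73, 0.1], [0.17, -0.73, 0.1], [0.15, -0.74, 0.1]]' --rotation '[[0.01, 0, 0.5], [0.01, 0, 0.4], [0.01, 0, 0.3], [0.01, 0, 0.3], [0.01, 0, 0.3], [0, 0, 0.24], [0, 0, 0.24], [0, 0, 0.24], [0, 0, 0.24], [0, 0, 0.24]]'

```text
clock: 9.8
position: [0.5814, -0.0313, 0.4213]
tool_rot: [-1.701, 1.514, 3.088]
force: [0.2, 0.7, 0.8]
grip_width: 0.0256
```

Request:
arm_command --delta_pos '[[0.13, -0.74, 0.1], [0.11, -0.74, 0.1], [0.09, -0.75, 0.1], [0.07, -0.75, 0.1], [0.08, -0.03, 0.35], [0.08, 0.01, 0.35], [0.08, 0.04, 0.35], [0.08, 0.08, 0.35], [0.08, 0.11, 0.34], [0.08, 0.14, 0.32]]' --rotation '[[0, 0, 0.24], [0, 0, 0.2], [0, 0, 0.1], [0, 0, 0.1], [0.94, 0, 0], [0.94, 0, 0], [0.94, 0, 0], [0.94, 0, 0], [0.94, 0, 0], [0.94, 0, 0]]'

```text
clock: 10.8
position: [0.4837, -0.1167, 0.4018]
tool_rot: [2.508, 1.538, 0.402]
force: [0.0, 0.0, -0.7]
grip_width: 0.0257
```

Request:
arm_command --delta_pos '[[0.08, 0.17, 0.31], [0.08, 0.2, 0.29], [0.08, 0.23, 0.27], [0.08, 0.26, 0.24], [0.08, 0.28, 0.22], [0.08, 0.3, 0.19], [0.08, 0.32, 0.16], [0.08, 0.33, 0.13], [0.08, 0.34, 0.1], [0.08, 0.35, 0.06]]' --rotation '[[0.94, 0, 0], [0.94, 0, 0], [0.94, 0, 0], [0.94, 0, 0], [0.94, 0, 0], [0.94, 0, 0], [0.94, 0, 0], [0.94, 0, 0], [0.94, 0, 0], [0.94, 0, 0]]'

```text
clock: 11.8
position: [0.4781, -0.2275, 0.3804]
tool_rot: [-2.836, 1.526, 0.314]
force: [1.5, -0.1, -0.0]
grip_width: 0.0255
```

```bash
cat > pl.py <<'E'
from st import *
def go(W,n):
    p,R,s=tcp(); print('now',p,s['qpos'],s['force'],s['grip_width'],s['clock'])
    q,log=follow(s['qpos'],W,n); L=np.array(log); print('margin',np.minimum(L-LO,HI-L).min(0)); plan(W,n)
E
python3 - <<'E'
from pl import *
P=pose(1.4,0,AL,PSI,S,.09)
go([(P[0]+[0,0,.05],P[1]),P],[13,4])
E
```

```text
now [ 0.4781 -0.2275  0.3804] [-0.111   0.2559  0.5819  1.7087 -0.1841  1.1908 -1.0429] [ 1.5161 -0.1284 -0.0175] 0.02552219181705351 11.8
leg [ 0.4923  0.6184  0.1144  1.5372 -0.8872  1.1504  0.4128] 0.0 mm 0.0
leg [ 0.5048  0.6727  0.0944  1.5763 -0.9182  1.0844  0.4878] 0.0 mm 0.0
margin [2.4052 0.5663 0.8626 0.7075 0.3418 0.7796 1.586 ]
"delta_pos": [[0.27, 0.05, -0.4], [0.28, 0.08, -0.38], [0.3, 0.11, -0.36], [0.31, 0.15, -0.34], [0.32, 0.18, -0.31], [0.33, 0.21, -0.28], [0.34, 0.23, -0.25], [0.34, 0.26, -0.22], [0.35, 0.28, -0.19], [0.35, 0.3, -0.15]] 
"rotation": [[-0.66, 0.46, -0.25], [-0.66, 0.46, -0.25], [-0.66, 0.46, -0.25], [-0.66, 0.46, -0.25], [-0.66, 0.46, -0.25], [-0.66, 0.46, -0.25], [-0.66, 0.46, -0.25], [-0.66, 0.46, -0.25], [-0.66, 0.46, -0.25], [-0.66, 0.46, -0.25]]
"delta_pos": [[0.34, 0.32, -0.11], [0.34, 0.33, -0.07], [0.33, 0.35, -0.03], [0.31, 0.0, 0.27], [0.31, 0.0, 0.27], [0.31, 0.0, 0.27], [0.31, 0.0, 0.27]] 
"rotation": [[-0.66, 0.46, -0.25], [-0.66, 0.46, -0.25], [-0.66, 0.46, -0.25], [0.0, 0.0, 0.0], [0.0, 0.0, 0.0], [0.0, -0.0, 0.0], [0.0, 0.0, 0.0]]
```

Sim margins are comfortable. I'll open the jaws to about 40 mm on the way.

Request:
arm_command --delta_pos '[[0.27, 0.05, -0.4], [0.28, 0.08, -0.38], [0.3, 0.11, -0.36], [0.31, 0.15, -0.34], [0.32, 0.18, -0.31], [0.33, 0.21, -0.28], [0.34, 0.23, -0.25], [0.34, 0.26, -0.22], [0.35, 0.28, -0.19], [0.35, 0.3, -0.15]]' --rotation '[[-0.66, 0.46, -0.25], [-0.66, 0.46, -0.25], [-0.66, 0.46, -0.25], [-0.66, 0.46, -0.25], [-0.66, 0.46, -0.25], [-0.66, 0.46, -0.25], [-0.66, 0.46, -0.25], [-0.66, 0.46, -0.25], [-0.66, 0.46, -0.25], [-0.66, 0.46, -0.25]]' --gripper 0.05

```text
clock: 12.8
position: [0.6068, -0.2402, 0.313]
tool_rot: [-3.083, 0.969, 0.807]
force: [-0.0, 0.8, 0.5]
grip_width: 0.0408
```

Run:
```python
from pl import *
P=pose(1.4,0,AL,PSI,S,.09)
go([P],[6])
```

```text
now [ 0.6068 -0.2402  0.313 ] [ 0.396   0.4918  0.2294  1.6423 -0.8228  1.0727  0.2018] [-0.0434  0.7995  0.4627] 0.04079881056286141 12.8
leg [ 0.4963  0.674   0.1076  1.5762 -0.9259  1.0892  0.493 ] 0.0 mm 0.0
margin [2.4137 0.8203 1.2117 0.7936 0.3341 0.8408 2.027 ]
"delta_pos": [[0.43, 0.15, 0.15], [0.42, 0.15, 0.16], [0.42, 0.15, 0.17], [0.41, 0.15, 0.19], [0.41, 0.15, 0.2], [0.4, 0.15, 0.21]] 
"rotation": [[-0.27, 0.18, -0.14], [-0.27, 0.18, -0.14], [-0.27, 0.18, -0.14], [-0.27, 0.18, -0.14], [-0.27, 0.18, -0.14], [-0.27, 0.18, -0.14]]
```

Request:
arm_command --delta_pos '[[0.43, 0.15, 0.15], [0.42, 0.15, 0.16], [0.42, 0.15, 0.17], [0.41, 0.15, 0.19], [0.41, 0.15, 0.2], [0.4, 0.15, 0.21]]' --rotation '[[-0.27, 0.18, -0.14], [-0.27, 0.18, -0.14], [-0.27, 0.18, -0.14], [-0.27, 0.18, -0.14], [-0.27, 0.18, -0.14], [-0.27, 0.18, -0.14]]'

```text
clock: 13.4
position: [0.6406, -0.2448, 0.2341]
tool_rot: [3.124, 0.846, 0.939]
force: [0.2, -0.0, -0.3]
grip_width: 0.0404
```

Run:
```python
from pl import *
go([pose(1.4,0,AL,PSI,S,.0)],[8])
cp=optics.camera_params('wrist'); cv2.imwrite('pics/w2.png',optics.grab_frame('wrist')[:,:,::-1])
for n,v in zip(('eye','grip','foot'),rod(1.4,0)): print(n,proj('wrist',cw(v[0],-.183,v[1]),cp))
print('hole',proj('wrist',cw(HX,-.183,HZ),cp))
np.savez('cpw2.npz',**cp)
```

```text
now [ 0.6406 -0.2448  0.2341] [ 0.5134  0.6814  0.1105  1.5756 -0.9311  1.0937  0.5248] [ 0.2362 -0.0207 -0.285 ] 0.04038128699447248 13.4
leg [ 0.436   0.7571  0.0611  1.6089 -0.9991  0.9504  0.5399] 0.0 mm 0.0
margin [2.4066 0.9897 1.3154 0.8211 0.2609 0.7904 1.9801]
"delta_pos": [[0.38, -0.01, 0.0], [0.38, -0.01, 0.0], [0.38, -0.01, 0.0], [0.38, -0.01, 0.0], [0.38, -0.01, 0.0], [0.38, -0.01, 0.0], [0.38, -0.01, 0.0], [0.38, -0.01, 0.0]] 
"rotation": [[0.01, -0.0, -0.01], [0.01, -0.0, -0.01], [0.01, -0.0, -0.01], [0.01, -0.0, -0.01], [0.01, -0.0, -0.01], [0.01, -0.0, -0.01], [0.01, -0.0, -0.01], [0.01, -0.0, -0.01]]
eye [315.6642 136.3759]
grip [315.3563 257.6474]
foot [315.3353 287.8164]
hole [181.3361 396.1886]
```

View pics/w2.png

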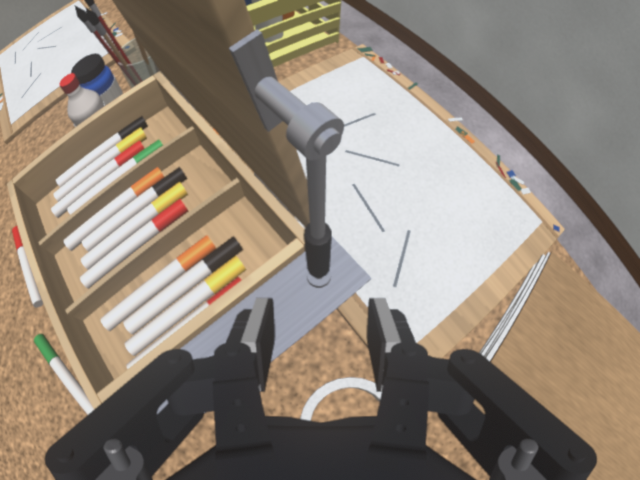

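The wrist view shows the rod's eye at (319,131) and the sleeve centre at (318,250). That is within 3 mm of the prediction and centred between the fingers. I'll advance and grip.

Request:
arm_command --delta_pos '[[0.38, -0.01, 0], [0.38, -0.01, 0], [0.38, -0.01, 0], [0.38, -0.01, 0], [0.38, -0.01, 0], [0.38, -0.01, 0], [0.38, -0.01, 0], [0.34, -0.01, 0]]' --rotation '[[0, 0, 0], [0, 0, 0], [0, 0, 0], [0, 0, 0], [0, 0, 0], [0, 0, 0], [0, 0, 0], [0, 0, 0]]'

```text
clock: 14.25
position: [0.6766, -0.1905, 0.1616]
tool_rot: [3.123, 0.848, 0.938]
force: [-0.4, 0.1, 0.1]
grip_width: 0.0403
```

Request:
arm_command --delta_pos '[[0, 0, 0], [0, 0, 0], [0, 0, 0], [0, 0, 0], [0, 0, 0]]' --rotation '[[0, 0, 0], [0, 0, 0], [0, 0, 0], [0, 0, 0], [0, 0, 0]]' --gripper 1 --grip_force 30

```text
clock: 14.75
position: [0.6763, -0.1893, 0.1603]
tool_rot: [3.127, 0.847, 0.942]
force: [0.9, 1.9, -3.5]
grip_width: 0.0149
```

```bash
cat > sw.py <<'E'
from pl import *
def cur():
    # measured grip point & rod angle from tool
    p,R,s=tcp(); g=wc(p+R.apply([-.005,0,0])); ph=((R*R0f(AL,PSI,S).inv()).as_rotvec())@Y
    return g,ph,s
E
python3 - <<'E'
from sw import *
g,ph,s=cur(); print(g,ph,s['grip_width'],rod(1.4,0)[1],s['moment'])
V=[(1.385,.14),(1.37,.28),(1.35,.41),(1.3,.5),(1.23,.55)]
for v in V: print(v,rod(*v)[2])
print(inv(HX,.02,(1.2,.5)))
go([pose(*v,AL,PSI,S) for v in V],[2]*5)
E
```

```text
[-0.0222 -0.1783  0.0631] -0.009197859346013578 0.014873950037496862 [-0.0255  0.0683] [-0.5321  0.7333  0.092 ]
(1.385, 0.14) [-0.0535  0.0037]
(1.37, 0.28) [-0.081   0.0085]
(1.35, 0.41) [-0.1068  0.0158]
(1.3, 0.5) [-0.1305  0.021 ]
(1.23, 0.55) [-0.1508  0.0221]
[1.1623 0.5723]
now [ 0.6763 -0.1893  0.1603] [ 0.4486  0.7695  0.0542  1.6187 -1.011   0.9375  0.5779] [ 0.8833  1.8779 -3.5444] 0.014873950037496862 14.75
leg [ 0.3786  0.7589  0.1373  1.5701 -0.8907  1.0355  0.3781] 0.0 mm 0.0
leg [ 0.331   0.7682  0.1998  1.5248 -0.794   1.1335  0.2344] 0.0 mm 0.0
leg [ 0.2948  0.782   0.248   1.4808 -0.7161  1.2329  0.1188] 0.0 mm 0.0
leg [ 0.2762  0.7881  0.2768  1.4664 -0.6677  1.2976  0.0572] 0.0 mm 0.0
leg [ 0.2696  0.7858  0.2921  1.4793 -0.6416  1.3237  0.0372] 0.0 mm 0.0
margin [2.4979 1.0589 1.1279 0.8344 0.3114 0.6063 2.0456]
"delta_pos": [[-0.27, -0.24, 0.16], [-0.25, -0.24, 0.18], [-0.14, -0.25, 0.15], [-0.12, -0.25, 0.17], [-0.12, -0.24, 0.16], [-0.11, -0.24, 0.17], [-0.06, -0.23, 0.2], [-0.05, -0.23, 0.21], [0.01, -0.19, 0.22], [0.01, -0.19, 0.22]] 
"rotation": [[0.39, -0.44, -0.41], [0.39, -0.44, -0.41], [0.34, -0.43, -0.38], [0.34, -0.43, -0.38], [0.31, -0.4, -0.36], [0.31, -0.4, -0.36], [0.22, -0.28, -0.25], [0.22, -0.28, -0.25], [0.12, -0.15, -0.14], [0.12, -0.15, -0.14]]
```

```bash
cat >> sw.py <<'E'
import os
def rodframe(th,ph):
    e=rod(th,ph)[0]; return cw(e[0],-.183,e[1]),Ro.from_rotvec(ph*Y)
if os.path.exists('rel.npz'):
    _r=np.load('rel.npz'); RP,RQ=_r['p'],Ro.from_quat(_r['q'])
def tp(th,ph):
    o,R=rodframe(th,ph); return o+R.apply(RP),R*RQ
def est():  # current (th,ph) and foot from tool pose assuming rigid grip
    p,R,s=tcp(); Rr=R*RQ.inv(); ph=Rr.as_rotvec()@Y; o=wc(p-Rr.apply(RP)); th=np.arctan2(o[2],-o[0])-np.arctan2(.006,.185)
    ft=o[[0,2]]+.181*np.array([-np.sin(ph),-np.cos(ph)])
    print('th',round(th,4),'ph',round(ph,4),'eyeR',np.hypot(o[0],o[2]).round(4),'foot',ft,'F',s['force'],'M',s['moment'],'w',s['grip_width'],s['clock']); return th,ph
E
python3 - <<'E'
from sw import *
p,R,s=tcp(); o,Rr=rodframe(1.4,0); np.savez('rel.npz',p=Rr.inv().apply(p-o),q=(Rr.inv()*R).as_quat())
E
python3 - <<'E'
from sw import *
est()
V=[(1.385,.14),(1.37,.28),(1.35,.41),(1.3,.5),(1.23,.55)]
go([tp(*v) for v in V],[2]*5)
E
```

```text
th 1.4 ph 0.0 eyeR 0.1851 foot [-0.0255  0.0023] F [ 0.8833  1.8779 -3.5444] M [-0.5321  0.7333  0.092 ] w 0.014873950037496862 14.75
now [ 0.6763 -0.1893  0.1603] [ 0.4486  0.7695  0.0542  1.6187 -1.011   0.9375  0.5779] [ 0.8833  1.8779 -3.5444] 0.014873950037496862 14.75
leg [ 0.3758  0.7629  0.1295  1.579  -0.9001  1.0169  0.3948] 0.0 mm 0.0
leg [ 0.3274  0.7711  0.1938  1.5362 -0.8023  1.114   0.2502] 0.0 mm 0.0
leg [ 0.2905  0.7836  0.2434  1.4946 -0.7233  1.2126  0.1339] 0.0 mm 0.0
leg [ 0.2716  0.7889  0.273   1.4818 -0.6743  1.2769  0.0718] 0.0 mm 0.0
leg [ 0.2649  0.7863  0.2886  1.4953 -0.648   1.3027  0.0518] 0.0 mm 0.0
margin [2.4989 1.0629 1.1314 0.8301 0.3062 0.6273 2.0364]
"delta_pos": [[-0.14, -0.26, 0.16], [-0.13, -0.26, 0.17], [-0.14, -0.26, 0.16], [-0.12, -0.26, 0.18], [-0.12, -0.25, 0.17], [-0.11, -0.25, 0.18], [-0.07, -0.24, 0.21], [-0.05, -0.24, 0.21], [0.0, -0.2, 0.22], [0.01, -0.2, 0.23]] 
"rotation": [[0.34, -0.43, -0.39], [0.34, -0.43, -0.39], [0.34, -0.43, -0.39], [0.34, -0.43, -0.39], [0.31, -0.4, -0.36], [0.31, -0.4, -0.36], [0.22, -0.27, -0.25], [0.22, -0.27, -0.25], [0.12, -0.15, -0.14], [0.12, -0.15, -0.14]]
```

Request:
arm_command --delta_pos '[[-0.14, -0.26, 0.16], [-0.13, -0.26, 0.17], [-0.14, -0.26, 0.16], [-0.12, -0.26, 0.18]]' --rotation '[[0.34, -0.43, -0.39], [0.34, -0.43, -0.39], [0.34, -0.43, -0.39], [0.34, -0.43, -0.39]]'

```text
clock: 15.15
position: [0.634, -0.1931, 0.1634]
tool_rot: [-2.739, 0.999, 1.274]
force: [1.3, 3.5, -1.7]
grip_width: 0.0153
```

Run:
```python
from sw import *
est()
V=[(1.35,.41),(1.3,.5),(1.23,.55)]
go([tp(*v) for v in V],[2]*3)
```

```text
th 1.3642 ph 0.2914 eyeR 0.1856 foot [-0.0842  0.0094] F [ 1.2876  3.501  -1.6703] M [-0.0283  0.2541 -0.0245] w 0.01533421931804047 15.15
now [ 0.634  -0.1931  0.1634] [ 0.3363  0.7726  0.2025  1.5373 -0.7955  1.1261  0.2529] [ 1.2876  3.501  -1.6703] 0.01533421931804047 15.15
leg [ 0.2893  0.784   0.2454  1.4946 -0.7247  1.2133  0.1348] 0.0 mm 0.0
leg [ 0.2703  0.7893  0.275   1.4818 -0.6756  1.2775  0.0728] 0.0 mm 0.0
leg [ 0.2637  0.7867  0.2906  1.4953 -0.6493  1.3032  0.0528] 0.0 mm 0.0
margin [2.5981 1.0775 1.1294 0.9138 0.5012 0.6268 2.3279]
"delta_pos": [[-0.1, -0.22, 0.14], [-0.09, -0.22, 0.15], [-0.07, -0.24, 0.21], [-0.05, -0.24, 0.21], [0.0, -0.2, 0.22], [0.01, -0.2, 0.23]] 
"rotation": [[0.27, -0.37, -0.33], [0.27, -0.37, -0.33], [0.22, -0.27, -0.25], [0.22, -0.27, -0.25], [0.12, -0.15, -0.14], [0.12, -0.15, -0.14]]
```

Forces are small and the eye radius agrees with the model. Going on.

Request:
arm_command --delta_pos '[[-0.1, -0.22, 0.14], [-0.09, -0.22, 0.15], [-0.07, -0.24, 0.21], [-0.05, -0.24, 0.21], [0, -0.2, 0.22], [0.01, -0.2, 0.23]]' --rotation '[[0.27, -0.37, -0.33], [0.27, -0.37, -0.33], [0.22, -0.27, -0.25], [0.22, -0.27, -0.25], [0.12, -0.15, -0.14], [0.12, -0.15, -0.14]]'

```text
clock: 15.75
position: [0.5794, -0.1979, 0.1709]
tool_rot: [-2.23, 1.044, 1.712]
force: [3.7, -0.0, -4.6]
grip_width: 0.0154
```

Run:
```python
from sw import *
est()
V=[inv(HX,z,(1.1,.5)) for z in (.02,.01,.0)]
print(np.array(V))
go([tp(*v) for v in V],[2,3,3])
im=optics.grab_frame('scene')[:,:,::-1]; tm=optics.grab_frame('top')[:,:,::-1]
cv2.imwrite('pics/s3.png',im); cv2.imwrite('pics/t3.png',tm)
c=np.zeros((480,800,3),np.uint8)
a=cv2.resize(im[230:330,180:280],None,fx=4,fy=4,interpolation=2); b=cv2.resize(tm[230:330,400:500],None,fx=4,fy=4,interpolation=2)
c[:400,:400]=a; c[:400,400:]=b; cv2.imwrite('pics/c3.png',c)
```

```text
th 1.2325 ph 0.5589 eyeR 0.1866 foot [-0.1522  0.0245] F [ 3.6975 -0.0154 -4.6006] M [-0.6158 -0.192  -0.3338] w 0.01539495319473404 15.75
[[1.1623 0.5723]
 [1.1052 0.5096]
 [1.0459 0.4485]]
now [ 0.5794 -0.1979  0.1709] [ 0.2701  0.7867  0.2983  1.4898 -0.6408  1.3156  0.0519] [ 3.6975 -0.0154 -4.6006] 0.01539495319473404 15.75
leg [ 0.2631  0.7816  0.2984  1.5189 -0.6379  1.305   0.0551] 0.0 mm 0.0
leg [ 0.284   0.7647  0.2793  1.5712 -0.6708  1.2381  0.1227] 0.0 mm 0.0
leg [ 0.3081  0.7509  0.2575  1.6212 -0.7072  1.1744  0.1944] 0.0 mm 0.0
margin [2.6019 1.0509 1.1216 0.8088 0.5528 0.6197 2.3256]
"delta_pos": [[0.09, -0.12, 0.18], [0.09, -0.12, 0.18], [0.08, 0.01, 0.05], [0.08, 0.01, 0.05], [0.08, 0.01, 0.05], [0.08, 0.01, 0.06], [0.08, 0.01, 0.06], [0.08, 0.01, 0.06]] 
"rotation": [[0.02, -0.04, -0.05], [0.02, -0.04, -0.05], [-0.1, 0.13, 0.12], [-0.1, 0.13, 0.12], [-0.1, 0.13, 0.12], [-0.1, 0.12, 0.11], [-0.1, 0.12, 0.11], [-0.1, 0.12, 0.11]]
```

View pics/c3.png

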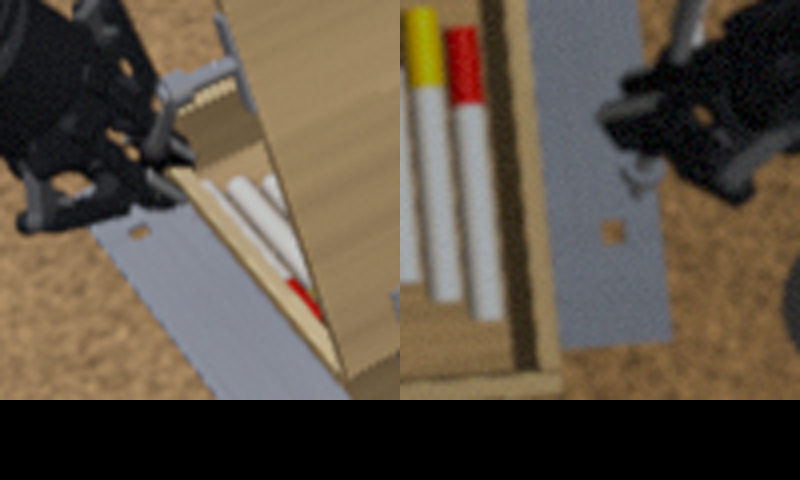

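In the top crop the hole is clear at pixel (453.2,287.8), and the pin tip is near (458,277). In the scene view the hole is at (214.7,287.5). I'll refine the hole and compare the foot in the same camera.

```bash
python3 - <<'E'
from sw import *
t=cv2.imread('pics/t3.png').astype(int); s=cv2.imread('pics/s3.png').astype(int)
def cen(im,x0,x1,y0,y1):
    c=im[y0:y1,x0:x1]; m=np.clip(c[...,2]-c[...,0]-8,0,None); yy,xx=np.mgrid[y0:y1,x0:x1]; return ((xx*m).sum()/m.sum(),(yy*m).sum()/m.sum())
a=cen(t,447,460,281,294); b=cen(s,209,220,283,293); print(a,b)
X,d=tri(a,b); print(wc(X),d,[wc(onz('top',a,z))[:2] for z in (.084,.0865,.088,.092)],[wc(onz('scene',b,z))[:2] for z in (.084,.0865,.088,.092)])
# strip corners fresh for angle: foot tip
print('foot top',[wc(onz('top',q,.1255)) for q in ((457.5,277.5),(458.5,276),(459.5,274))])
print('pred px foot',proj('top',cw(-.1522,-.183,.0245)),'collar',proj('top',cw(-.1522+.019*np.sin(.56),-.183,.0245+.019*np.cos(.56))))
E
python3 - <<'E'
import cv2
t=cv2.imread('pics/t3.png')[262:297,442:472]
cv2.imwrite('pics/c4.png',cv2.resize(t,None,fx=16,fy=16,interpolation=2))
E
```

```text
(np.float64(452.544578313253), np.float64(287.49236947791167)) (np.float64(214.46987951807228), np.float64(287.8024096385542))
[-0.1658 -0.183  -0.0153] 0.002362698792958353 [array([-0.1652, -0.1825]), array([-0.1652, -0.1817]), array([-0.1653, -0.1813]), array([-0.1654, -0.1802])] [array([-0.1683, -0.1835]), array([-0.1659, -0.1842]), array([-0.1644, -0.1846]), array([-0.1605, -0.1857])]
foot top [array([-0.1496, -0.1811,  0.0245]), array([-0.1471, -0.1831,  0.0245]), array([-0.1436, -0.1852,  0.0245])]
pred px foot [458.6936 278.9265] collar [460.8274 272.4911]
```

View pics/c4.png

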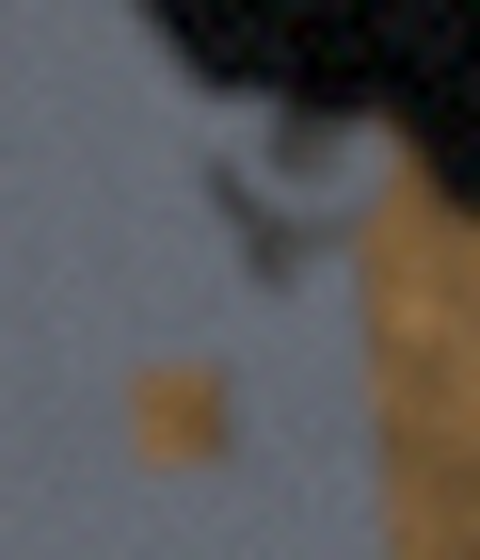

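The pin tip at about (458.7,279.3) matches my model's prediction (458.7,278.9), and the hole lies at chest-relative x = -0.165. I'll move over the hole and lower.

```bash
cat > to.py <<'E'
from sw import *
import sys
a=list(map(float,sys.argv[1:])); th,ph=est(); W=[];n=[]
for i in range(0,len(a),3):
    v=inv(a[i],a[i+1],(th,ph)); W.append(tp(*v)); n.append(int(a[i+2])); print('->',v)
go(W,n)
E
python3 to.py -.165 .02 2 -.165 .005 4 -.165 -.009 4
```

```text
th 1.2288 ph 0.5601 eyeR 0.1864 foot [-0.1529  0.0242] F [-0.3258  0.4692 -9.516 ] M [-1.1918  0.3828  0.0723] w 0.014759999261818585 15.85
-> [1.1659 0.5698]
-> [1.0789 0.4758]
-> [0.9936 0.3916]
now [ 0.5787 -0.198   0.1705] [ 0.2703  0.7869  0.2985  1.4909 -0.6403  1.3157  0.0521] [-0.3258  0.4692 -9.516 ] 0.014759999261818585 15.85
leg [ 0.2634  0.7816  0.2976  1.5182 -0.6392  1.3038  0.056 ] 0.0 mm 0.0
leg [ 0.2963  0.7572  0.2677  1.5964 -0.6902  1.2042  0.1597] 0.0 mm 0.0
leg [ 0.3334  0.7411  0.234   1.6641 -0.7449  1.1182  0.2648] 0.0 mm 0.0
margin [2.5766 1.0411 1.1219 0.7659 0.5151 0.6202 2.2552]
"delta_pos": [[0.08, -0.11, 0.16], [0.08, -0.11, 0.16], [0.09, 0.02, 0.06], [0.09, 0.01, 0.06], [0.09, 0.01, 0.06], [0.08, 0.01, 0.06], [0.08, 0.01, 0.06], [0.08, 0.01, 0.06], [0.08, 0.01, 0.06], [0.08, 0.0, 0.06]] 
"rotation": [[0.01, -0.02, -0.04], [0.01, -0.02, -0.04], [-0.11, 0.14, 0.13], [-0.11, 0.14, 0.13], [-0.11, 0.14, 0.13], [-0.11, 0.14, 0.13], [-0.1, 0.13, 0.12], [-0.1, 0.13, 0.12], [-0.1, 0.13, 0.12], [-0.1, 0.13, 0.12]]
```

Request:
arm_command --delta_pos '[[0.08, -0.11, 0.16], [0.08, -0.11, 0.16], [0.09, 0.02, 0.06], [0.09, 0.01, 0.06], [0.09, 0.01, 0.06], [0.08, 0.01, 0.06]]' --rotation '[[0.01, -0.02, -0.04], [0.01, -0.02, -0.04], [-0.11, 0.14, 0.13], [-0.11, 0.14, 0.13], [-0.11, 0.14, 0.13], [-0.11, 0.14, 0.13]]'

```text
clock: 16.45
position: [0.5623, -0.1994, 0.1533]
tool_rot: [-2.416, 1.043, 1.552]
force: [2.6, -1.3, -3.5]
grip_width: 0.015
```

```bash
python3 to.py -.165 -.008 5 -.165 -.0145 5
```

```text
th 1.07 ph 0.4652 eyeR 0.1855 foot [-0.165   0.0038] F [ 2.6391 -1.2785 -3.5288] M [-0.8527 -0.0068 -0.1368] w 0.014999443968874412 16.45
-> [0.9998 0.3974]
-> [0.9593 0.3597]
now [ 0.5623 -0.1994  0.1533] [ 0.3132  0.7559  0.2649  1.6024 -0.6905  1.1963  0.1791] [ 2.6391 -1.2785 -3.5288] 0.014999443968874412 16.45
leg [ 0.3324  0.7416  0.2337  1.6595 -0.739   1.1231  0.2556] 0.0 mm 0.0
leg [ 0.3514  0.7363  0.2164  1.6891 -0.7662  1.0856  0.3065] 0.0 mm 0.0
margin [2.5586 1.0363 1.161  0.7409 0.4938 0.7485 2.2135]
"delta_pos": [[0.06, 0.0, 0.04], [0.06, -0.0, 0.04], [0.06, -0.0, 0.04], [0.06, -0.0, 0.04], [0.06, -0.0, 0.04], [0.03, 0.0, 0.02], [0.03, 0.0, 0.02], [0.03, 0.0, 0.02], [0.03, 0.0, 0.03], [0.03, 0.0, 0.03]] 
"rotation": [[-0.07, 0.09, 0.07], [-0.07, 0.09, 0.07], [-0.07, 0.09, 0.07], [-0.07, 0.09, 0.07], [-0.07, 0.09, 0.07], [-0.04, 0.05, 0.04], [-0.04, 0.05, 0.04], [-0.04, 0.05, 0.04], [-0.04, 0.05, 0.04], [-0.04, 0.05, 0.04]]
```

Request:
arm_command --delta_pos '[[0.06, 0, 0.04], [0.06, 0, 0.04], [0.06, 0, 0.04], [0.06, 0, 0.04], [0.06, 0, 0.04]]' --rotation '[[-0.07, 0.09, 0.07], [-0.07, 0.09, 0.07], [-0.07, 0.09, 0.07], [-0.07, 0.09, 0.07], [-0.07, 0.09, 0.07]]'

```text
clock: 16.95
position: [0.558, -0.1997, 0.142]
tool_rot: [-2.564, 1.028, 1.425]
force: [1.0, -3.5, -3.4]
grip_width: 0.0155
```

```bash
python3 to.py -.165 -.0145 5 -.166 -.0195 5
python3 - <<'E'
from sw import *
tm=optics.grab_frame('top')[:,:,::-1]; sm=optics.grab_frame('scene')[:,:,::-1]
a=cv2.resize(tm[262:302,437:472],None,fx=11,fy=11,interpolation=2); b=cv2.resize(sm[262:302,195:230],None,fx=11,fy=11,interpolation=2)
cv2.imwrite('pics/c5.png',np.hstack([a,b])); cv2.imwrite('pics/t5.png',tm)
E
```

```text
th 0.9879 ph 0.3885 eyeR 0.1852 foot [-0.1654 -0.0097] F [ 1.0366 -3.4972 -3.4237] M [-1.4164  0.1523 -0.1289] w 0.01553951821410621 16.95
-> [0.9593 0.3597]
-> [0.9256 0.3352]
now [ 0.558  -0.1997  0.142 ] [ 0.3518  0.7444  0.2312  1.6635 -0.7411  1.1195  0.2786] [ 1.0366 -3.4972 -3.4237] 0.01553951821410621 16.95
leg [ 0.3522  0.7361  0.2152  1.6891 -0.7654  1.0852  0.3059] 0.0 mm 0.0
leg [ 0.3664  0.7335  0.2028  1.7104 -0.7846  1.0598  0.3427] 0.0 mm 0.0
margin [2.5436 1.0335 1.192  0.7196 0.4754 0.8174 2.1773]
"delta_pos": [[0.03, -0.0, 0.01], [0.03, -0.0, 0.01], [0.03, -0.0, 0.01], [0.03, -0.0, 0.01], [0.03, -0.0, 0.01], [0.02, -0.0, 0.02], [0.02, -0.0, 0.02], [0.02, -0.0, 0.02], [0.02, -0.0, 0.02], [0.02, -0.0, 0.02]] 
"rotation": [[-0.03, 0.03, 0.03], [-0.03, 0.03, 0.03], [-0.03, 0.03, 0.03], [-0.03, 0.03, 0.03], [-0.03, 0.03, 0.03], [-0.02, 0.03, 0.03], [-0.02, 0.03, 0.03], [-0.02, 0.03, 0.03], [-0.02, 0.03, 0.03], [-0.02, 0.03, 0.03]]
```

View pics/c5.png

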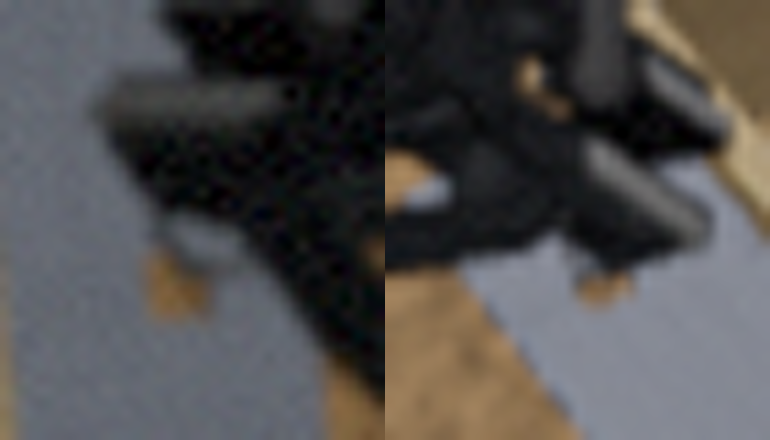

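The collar now sits right over the hole's rear edge in both views, so the foot is at the hole. I'll lower in small steps and watch the force.

Request:
arm_command --delta_pos '[[0.03, 0, 0.01], [0.03, 0, 0.01], [0.03, 0, 0.01], [0.03, 0, 0.01], [0.03, 0, 0.01]]' --rotation '[[-0.03, 0.03, 0.03], [-0.03, 0.03, 0.03], [-0.03, 0.03, 0.03], [-0.03, 0.03, 0.03], [-0.03, 0.03, 0.03]]'

```text
clock: 17.55
position: [0.5573, -0.1998, 0.1373]
tool_rot: [-2.619, 1.024, 1.38]
force: [-0.4, -4.8, -0.6]
grip_width: 0.015
```

```bash
python3 to.py -.1655 -.0175 4 -.1665 -.021 4
```

```text
th 0.9593 ph 0.3602 eyeR 0.1844 foot [-0.1647 -0.0151] F [-0.3626 -4.7522 -0.6472] M [-1.4484  0.346   0.0035] w 0.015030949922555124 17.55
-> [0.9393 0.3445]
-> [0.9151 0.3289]
now [ 0.5573 -0.1998  0.1373] [ 0.3643  0.7413  0.2184  1.685  -0.76    1.0884  0.3165] [-0.3626 -4.7522 -0.6472] 0.015030949922555124 17.55
leg [ 0.3611  0.7343  0.2072  1.702  -0.7769  1.0694  0.3281] 0.0 mm 0.0
leg [ 0.3707  0.7329  0.199   1.7165 -0.7896  1.0527  0.3529] 0.0 mm 0.0
margin [2.5393 1.0329 1.2044 0.7135 0.4704 0.8464 2.1671]
"delta_pos": [[0.02, -0.01, 0.01], [0.02, -0.01, 0.01], [0.02, -0.01, 0.01], [0.02, -0.01, 0.01], [0.02, -0.0, 0.02], [0.02, -0.0, 0.02], [0.02, -0.0, 0.02], [0.02, -0.0, 0.02]] 
"rotation": [[-0.02, 0.03, 0.02], [-0.02, 0.03, 0.02], [-0.02, 0.03, 0.02], [-0.02, 0.03, 0.02], [-0.02, 0.02, 0.02], [-0.02, 0.02, 0.02], [-0.02, 0.02, 0.02], [-0.02, 0.02, 0.02]]
```

Request:
arm_command --delta_pos '[[0.02, -0.01, 0.01], [0.02, -0.01, 0.01], [0.02, -0.01, 0.01], [0.02, -0.01, 0.01]]' --rotation '[[-0.02, 0.03, 0.02], [-0.02, 0.03, 0.02], [-0.02, 0.03, 0.02], [-0.02, 0.03, 0.02]]'

```text
clock: 17.95
position: [0.5564, -0.1998, 0.1359]
tool_rot: [-2.655, 1.019, 1.348]
force: [-1.3, -5.8, 1.3]
grip_width: 0.0154
```

```bash
python3 to.py -.1660 -.0205 4 -.167 -.0245 4
```

```text
th 0.9424 ph 0.3403 eyeR 0.1857 foot [-0.1646 -0.017 ] F [-1.3049 -5.7723  1.2657] M [-1.2113  0.7974 -0.0151] w 0.015427059064217413 17.95
-> [0.9194 0.3297]
-> [0.8921 0.3118]
now [ 0.5564 -0.1998  0.1359] [ 0.3752  0.7373  0.2091  1.6997 -0.7744  1.0711  0.3424] [-1.3049 -5.7723  1.2657] 0.015427059064217413 17.95
leg [ 0.37    0.7329  0.1992  1.7146 -0.7885  1.0541  0.3504] 0.0 mm 0.0
leg [ 0.3813  0.7317  0.1895  1.7306 -0.8035  1.0353  0.3791] 0.0 mm 0.0
margin [2.5287 1.0317 1.2134 0.6994 0.4565 0.8632 2.1409]
"delta_pos": [[0.03, -0.01, 0.02], [0.03, -0.01, 0.02], [0.03, -0.01, 0.02], [0.03, -0.01, 0.02], [0.02, -0.0, 0.02], [0.02, -0.0, 0.02], [0.02, -0.0, 0.02], [0.02, -0.0, 0.02]] 
"rotation": [[-0.01, 0.02, 0.01], [-0.01, 0.02, 0.01], [-0.01, 0.02, 0.01], [-0.01, 0.02, 0.01], [-0.02, 0.03, 0.02], [-0.02, 0.03, 0.02], [-0.02, 0.03, 0.02], [-0.02, 0.03, 0.02]]
```

Request:
arm_command --delta_pos '[[0.03, 0, 0.02], [0.03, 0, 0.02], [0.03, 0, 0.02], [0.03, 0, 0.02]]' --rotation '[[-0.01, 0.02, 0.01], [-0.01, 0.02, 0.01], [-0.01, 0.02, 0.01], [-0.01, 0.02, 0.01]]'

```text
clock: 18.35
position: [0.5543, -0.2001, 0.1328]
tool_rot: [-2.672, 1.012, 1.334]
force: [-4.4, -5.6, 0.5]
grip_width: 0.0153
```

```bash
python3 to.py -.1665 -.0245 4
python3 - <<'E'
from sw import *
tm=optics.grab_frame('top')[:,:,::-1]; sm=optics.grab_frame('scene')[:,:,::-1]
a=cv2.resize(tm[262:302,437:472],None,fx=11,fy=11,interpolation=2); b=cv2.resize(sm[262:302,195:230],None,fx=11,fy=11,interpolation=2)
cv2.imwrite('pics/c6.png',np.hstack([a,b]))
E
```

```text
th 0.9194 ph 0.3301 eyeR 0.1853 foot [-0.1662 -0.0203] F [-4.3824 -5.572   0.518 ] M [-1.1984  0.9454  0.2361] w 0.015324594274493905 18.35
-> [0.8931 0.3098]
now [ 0.5543 -0.2001  0.1328] [ 0.3847  0.7385  0.2021  1.7099 -0.7841  1.0609  0.3618] [-4.3824 -5.572   0.518 ] 0.015324594274493905 18.35
leg [ 0.3822  0.7315  0.1883  1.7309 -0.8047  1.0341  0.3808] 0.0 mm 0.0
margin [2.526  1.0315 1.2213 0.6991 0.4553 0.8741 2.1392]
"delta_pos": [[0.03, -0.01, 0.02], [0.03, -0.01, 0.02], [0.03, -0.01, 0.02], [0.03, -0.01, 0.02]] 
"rotation": [[-0.03, 0.03, 0.03], [-0.03, 0.03, 0.03], [-0.03, 0.03, 0.03], [-0.03, 0.03, 0.03]]
```

View pics/c6.png

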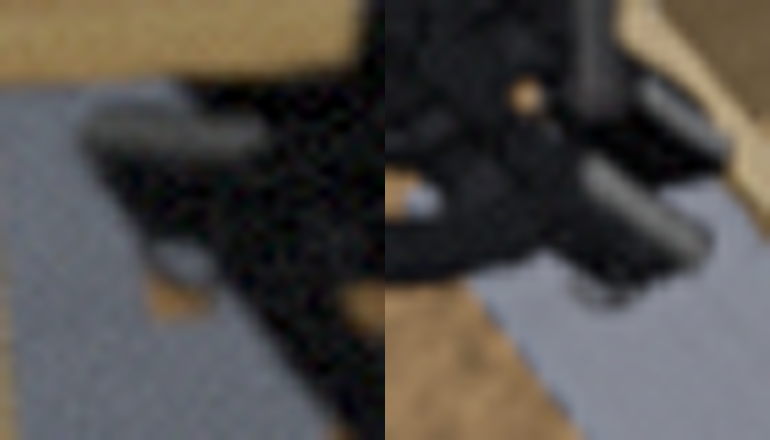

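The collar covers the hole more in both views and force is still low, so the pin is entering. Continuing.

Request:
arm_command --delta_pos '[[0.03, 0, 0.02], [0.03, 0, 0.02], [0.03, 0, 0.02], [0.03, 0, 0.02]]' --rotation '[[-0.02, 0.03, 0.02], [-0.02, 0.03, 0.02], [-0.02, 0.03, 0.02], [-0.02, 0.03, 0.02]]'

```text
clock: 18.85
position: [0.5521, -0.2002, 0.129]
tool_rot: [-2.7, 1.005, 1.311]
force: [-3.4, -4.9, 0.1]
grip_width: 0.0152
```

```bash
python3 to.py -.1675 -.028 4
```

```text
th 0.8908 ph 0.3134 eyeR 0.1851 foot [-0.1675 -0.0245] F [-3.4226 -4.9466  0.0775] M [-1.1072  0.9639  0.2559] w 0.0151938441629571 18.85
-> [0.8691 0.2952]
now [ 0.5521 -0.2002  0.129 ] [ 0.3974  0.7391  0.1918  1.7244 -0.7983  1.0449  0.3906] [-3.4226 -4.9466  0.0775] 0.0151938441629571 18.85
leg [ 0.3923  0.731   0.1796  1.7442 -0.8173  1.0186  0.4053] 0.0 mm 0.0
margin [2.5139 1.031  1.2312 0.6858 0.4427 0.8586 2.1147]
"delta_pos": [[0.03, -0.01, 0.01], [0.03, -0.01, 0.01], [0.03, -0.01, 0.01], [0.03, -0.01, 0.01]] 
"rotation": [[-0.02, 0.02, 0.03], [-0.02, 0.02, 0.03], [-0.02, 0.02, 0.03], [-0.02, 0.02, 0.03]]
```

Request:
arm_command --delta_pos '[[0.03, 0, 0.01], [0.03, 0, 0.01], [0.03, 0, 0.01]]' --rotation '[[-0.02, 0.02, 0.02], [-0.02, 0.02, 0.02], [-0.02, 0.02, 0.02]]'

```text
clock: 19.15
position: [0.5509, -0.2003, 0.1267]
tool_rot: [-2.719, 1.002, 1.295]
force: [-4.8, -6.6, 1.5]
grip_width: 0.0151
```

```bash
python3 to.py -.168 -.031 4
```

```text
th 0.8739 ph 0.3027 eyeR 0.1851 foot [-0.1681 -0.027 ] F [-4.7896 -6.6141  1.4769] M [-1.2361  1.1814  0.2763] w 0.015127921409305276 19.15
-> [0.8493 0.2817]
now [ 0.5509 -0.2003  0.1267] [ 0.4041  0.7387  0.1858  1.734  -0.8068  1.0329  0.4084] [-4.7896 -6.6141  1.4769] 0.015127921409305276 19.15
leg [ 0.4015  0.7307  0.1714  1.7554 -0.8292  1.0049  0.4276] 0.0 mm 0.0
margin [2.5066 1.0307 1.2377 0.6746 0.4308 0.8449 2.0924]
"delta_pos": [[0.03, -0.01, 0.01], [0.03, -0.01, 0.01], [0.03, -0.01, 0.01], [0.03, -0.01, 0.01]] 
"rotation": [[-0.02, 0.03, 0.03], [-0.02, 0.03, 0.03], [-0.02, 0.03, 0.03], [-0.02, 0.03, 0.03]]
```

Request:
arm_command --delta_pos '[[0.03, 0, 0.01], [0.03, 0, 0.01]]' --rotation '[[-0.02, 0.03, 0.03], [-0.02, 0.03, 0.03]]'

```text
clock: 19.35
position: [0.5507, -0.2003, 0.1258]
tool_rot: [-2.739, 0.999, 1.278]
force: [-4.2, -6.6, 12.0]
grip_width: 0.0151
```

```bash
python3 to.py -.1685 -.031 3
```

```text
th 0.8653 ph 0.2919 eyeR 0.1856 foot [-0.1678 -0.0282] F [-4.2335 -6.5512 11.9842] M [-0.1187  0.9806  0.2513] w 0.015074874528836844 19.35
-> [0.8484 0.2838]
now [ 0.5507 -0.2003  0.1258] [ 0.4102  0.7371  0.1804  1.7417 -0.8157  1.0231  0.423 ] [-4.2335 -6.5512 11.9842] 0.015074874528836844 19.35
leg [ 0.4007  0.7309  0.1724  1.7551 -0.8276  1.006   0.4256] 0.0 mm 0.0
margin [2.503  1.0309 1.2423 0.6749 0.4324 0.846  2.0944]
"delta_pos": [[0.03, -0.01, 0.01], [0.03, -0.01, 0.01], [0.03, -0.01, 0.01]] 
"rotation": [[-0.01, 0.01, 0.02], [-0.01, 0.01, 0.02], [-0.01, 0.01, 0.02]]
```

Fz stepped to 12 N at the depth where the collar should land, so the collar is on the steel. I'll release gently and back off.

Request:
arm_command --delta_pos '[[0, 0, 0], [0, 0, 0], [0, 0, 0], [0, 0, 0], [0, 0, 0]]' --rotation '[[0, 0, 0], [0, 0, 0], [0, 0, 0], [0, 0, 0], [0, 0, 0]]' --gripper 0.1

```text
clock: 19.85
position: [0.5516, -0.1984, 0.1269]
tool_rot: [-2.74, 0.996, 1.279]
force: [-0.3, 1.0, 0.5]
grip_width: 0.0385
```

Request:
arm_command --delta_pos '[[-0.2, 0, 0], [-0.4, 0, 0], [-0.5, 0, 0], [-0.5, 0, 0], [-0.5, 0, 0], [-0.5, 0, 0], [-0.5, 0, 0], [-0.5, 0, 0], [-0.5, 0, 0], [-0.5, 0, 0]]' --rotation '[[0, 0, 0], [0, 0, 0], [0, 0, 0], [0, 0, 0], [0, 0, 0], [0, 0, 0], [0, 0, 0], [0, 0, 0], [0, 0, 0], [0, 0, 0]]'

```text
clock: 20.85
position: [0.5266, -0.2784, 0.2554]
tool_rot: [-2.744, 1.0, 1.273]
force: [-0.6, -0.7, 0.2]
grip_width: 0.0383
```

Run:
```python
from sw import *
p,R,s=tcp(); print(p,s['qpos'],s['force'],s['clock'])
a=optics.grab_frame('scene')[:,:,::-1]; b=optics.grab_frame('top')[:,:,::-1]; w=optics.grab_frame('wrist')[:,:,::-1]
c=np.zeros((600,800,3),np.uint8)
c[:300,:400]=cv2.resize(a[200:350,150:350],(400,300)); c[:300,400:]=cv2.resize(b[180:330,330:530],(400,300)); c[300:,:400]=cv2.resize(w,(400,300))
cv2.imwrite('pics/f1.png',c)
for t in (.78,.86,.9): print(t,[proj('scene',cw(-.24*np.cos(t)+.012*np.sin(t),y,.24*np.sin(t)+.012*np.cos(t))) for y in (.15,-.15)])
```

```text
[ 0.5266 -0.2784  0.2554] [ 0.4845  0.6174  0.2649  1.5804 -0.6954  1.3088  0.3329] [-0.5582 -0.7228  0.1909] 20.85
0.78 [array([331.2796, 168.276 ]), array([213.5812, 217.1338])]
0.86 [array([335.0494, 166.3644]), array([215.6876, 215.865 ])]
0.9 [array([337.0776, 165.6234]), array([216.8909, 215.48  ])]
```

View pics/f1.png

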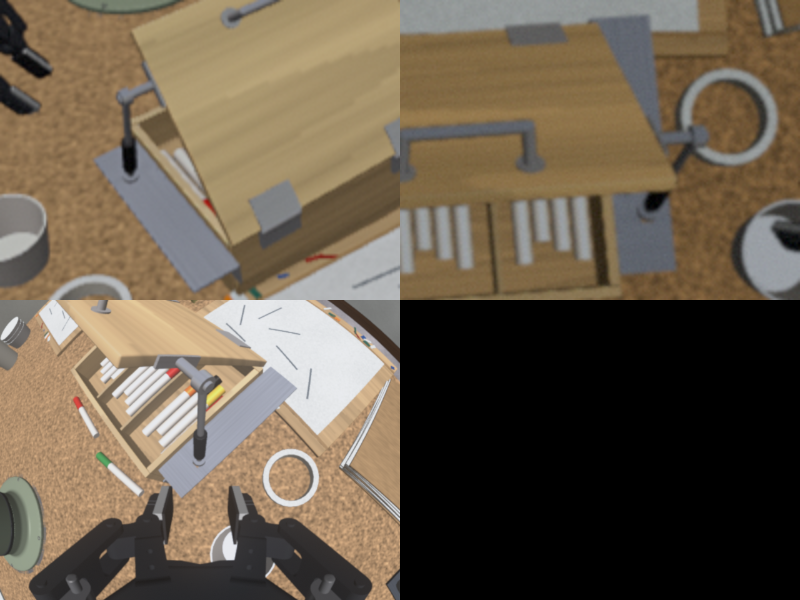

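The lid stands propped on the leaning rod, with its collar on the strip at the hole, and the gripper is clear. The tub, tape and pens are in place. I'll let a second pass, check the lid is still, and hand in.

Request:
arm_command --delta_pos '[[-0.3, 0, 0], [0, 0, 0], [0, 0, 0], [0, 0, 0], [0, 0, 0], [0, 0, 0], [0, 0, 0], [0, 0, 0], [0, 0, 0], [0, 0, 0]]' --rotation '[[0, 0, 0], [0, 0, 0], [0, 0, 0], [0, 0, 0], [0, 0, 0], [0, 0, 0], [0, 0, 0], [0, 0, 0], [0, 0, 0], [0, 0, 0]]'

```text
clock: 22.0
position: [0.5251, -0.2819, 0.2618]
tool_rot: [-2.74, 0.999, 1.277]
force: [-0.1, -0.1, -0.7]
grip_width: 0.0381
```

Run:
```python
from sw import *
def lid():
    t=optics.grab_frame('scene'); return cv2.GaussianBlur(cv2.cvtColor(t[200:320,205:340],cv2.COLOR_RGB2GRAY).astype(np.float32),(5,5),0)
a=lid()
for _ in range(8): b=lid()
print('shift px',cv2.phaseCorrelate(a,b),np.abs(a-b).mean(),'lid diff vs f1')
f=cv2.cvtColor(cv2.imread('pics/f1.png')[:300,:400],cv2.COLOR_BGR2GRAY)[0:240,110:380]; g=cv2.resize(a,(270,240)); print(cv2.phaseCorrelate(f.astype(np.float32),g))
s=monitor.observe(); print(s['clock'],s['force']); print(bot.job_done())
```

```text
shift px ((0.5135505202858468, 0.0069535095432229355), 0.997769980430603) 0.20677325 lid diff vs f1
((0.06096286633075465, 0.008463502402804579), 1.0014195206724568)
22.45 [-0.3186 -0.481   0.0172]
the job is handed in; nothing more can be done
None
```

The chest is open: the lid rests on the prop rod, whose foot went into the hole on the first try. The run may still be judged failed, because I overran two limits while lifting the lid.

**What I did:** I lifted the lid by its handle to about 1.39 rad and let go. I then took the rod by its sleeve, swung it forward and lowered the foot through the hole in small steps. Fz rose to about 12 N when the collar met the steel. I opened the gripper, backed off and handed in at 22.45 s.

**Last checks:**
- **Lid and rod:** the final pictures show the lid propped with the rod's collar on the strip. I worked out a lid angle of about 0.87 rad and the foot's end about 12 mm below the strip's top. Both come from the arm's position at release, not from a direct reading.
- **Stillness:** pictures about 1.5 s apart showed almost no movement (0.06 pixel). A second comparison over 0.4 s gave 0.51 pixel sideways, but the pictures were nearly identical (mean difference 0.2 grey levels). I take that as noise, so the two readings don't fully agree.
- **Robot and table:** the gripper was clear, with about 0.5 N on the wrist. The tub, tape and pens looked unmoved. I did not check the other objects one by one.

**What went wrong:** while lifting the lid at about 1.17 rad, joint 6 reached 1.934 rad against its limit of 1.93. At that moment the wrist read about 150 N, over the 120 N limit. I backed off at once and the force dropped to about 5 N. Joint 6 touched 1.932 rad again just after I let go of the handle.

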